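Put a line filter on high-voltage test

TASK

Put the line filter on test: set it down flat in the nest of the test fixture, between the white locators, without dropping it, and close the clear cover fully over it. Only then switch the high-voltage console on at its locking toggle: pull the bat straight out of its lock, flip it up towards the back of the console and let it go home into the lock there. Leave the other things on the bench where they are.

Things in the scene. Friction and masses are not known exactly. Their poses are not given: they have to be found in the camera images.
- filter_center (a point): The line filter to be tested, loose on the table: a plain metal can 90 x 50 x 38 mm (x, y, z) with a black terminal block (24 mm wide, two brass studs) on the middle of each short end, 116 mm long over the blocks; both ends alike. 0.25 to 0.5 kg. The point is the centre of the can, 19 mm above its underside; x along its length, y across, z up.
- fixture: The test fixture: a fixed open-topped metal case, 200 x 220 mm (x, y), walls 8 mm, rim 65 mm above the table, clear cover hinged along its far edge; left or right of the filter. Origin under its middle at table height, x from its front to its hinge, z up. Inside, eight white locator blocks, 12 mm high, stand on a pad round the place of the can.
- nest (a point): Middle of the nest in the fixture, on the pad's face, 14 mm above the table; axes as the fixture. The can lies on it lengthwise along x, either way round, 4 mm play on all sides. Locators: beside the long sides at |x| = 30 to 44 mm (inner faces y = +-29 mm) and at the ends at |y| = 16 to 27 mm (inner faces x = +-49 mm). The middles of the long sides are free for fingers.
- cover (a joint): Angle of the fixture's clear cover, rad: 0 = closed, level on the rim; 1.45 to 1.65 at the start, standing about upright; 1.75 = its stop. A stiff friction hinge (about 0.55 N m) keeps it wherever it is left (cover 0.4 kg), so it has to be brought all the way down.
- cover_hinge (a point): Middle of the cover's hinge line, 65.5 mm above the table, 100 mm along x from the nest, the line along y. The cover is a metal-framed clear panel, 200 mm long from the hinge, 220 mm wide, 10 mm thick. The axes turn with it: -x points from the hinge to its free edge, z out of its outer face; the inner face lies at z = 0, the outer at z = 10 mm. Closed, its axes are the fixture's.
- cover_handle (a point): Middle of the black bar handle along the cover's free edge: round, 12 mm thick, 100 mm long along y, its axis 222 mm from the hinge line, 22 mm beyond the frame, half-way through the cover's thickness. The top-most part of the cover while it stands open.
- console: The high-voltage test console, a fixed sloping desk case 220 x 220 mm, left or right of the filter. Origin under its middle at table height, x from its low front (42 mm) to its high back (100 mm), y along its width. The panel rises 0.289 rad towards +x; its outward normal is (-0.285, 0, 0.958). Only the locking toggle, in the middle of the lower half, stands over 20 mm above the panel.
- bat_grip (a point): Middle of the grip of the toggle's bat: round metal, 12.5 mm thick, 27 mm long, on a thin stem, 47 mm from the pivot when home. z along the bat, outward; y is the axis about which it flips. The toggle's base, 26 mm across, is 6 mm high; two lock lugs on it, either side of the stem along y, reach 19 mm above the panel. Above the lugs the sides of the grip are free.
- toggle_pivot (a point): Pivot of the toggle, 8 mm under the panel. Its z runs along the bat, its y is the flip axis.
- toggle (a joint): Flip angle of the bat, rad: 0 = OFF, leaning 0.36 rad towards the console's low front; 0.36 = square to the panel; 0.72 = ON, leaning 0.36 rad towards the high back. The lock holds it on either side (about 0.1 rad of play) unless the bat is pulled out.
- bat (a joint): How far the bat is pulled out along its own length, m: 0 = home (locked), 0.011 = its stop. It must be out by more than 0.008 to pass over the lugs in the middle of the flip; a spring (2.4 N at home, 6.8 N at the stop) draws it home again.
- spool: Bystander: solder wire spool, a metal reel 62 mm across and 44 mm high, standing on its flange.
- capacitor: Bystander: upright grey capacitor can, 35 mm across, 52 mm high.
- multimeter: Bystander: handheld meter lying on its back, 170 x 88 x 36 mm.
- battery: Bystander: small block battery lying flat, 46 x 26 x 18 mm.
- screwdriver: Bystander: screwdriver lying on the table.
- breadboard: Bystander: white breadboard, 165 x 55 x 9 mm.
- mug: Bystander: white mug, 80 mm across, 92 mm high.

How it is judged (in metres and radians):
On the way, in this order (a step that is already met when the one before it is completed fails the run):
1. the filter lies flat in the nest between the locators, let go, with the cover still open (horizontal distance between filter_center and nest below 0.009 m and z of filter_center in the frame of nest between 0.015 and 0.0225 m and angle between the x axis of filter_center and the x axis of nest, either way round below 0.17 rad and contact force between the fingers and filter below 0.05 N and value of joint cover above 0.3 rad), for 0.2 s.
2. the cover is closed over the filter, the toggle still off (horizontal distance between filter_center and nest below 0.009 m and z of filter_center in the frame of nest between 0.015 and 0.0225 m and angle between the x axis of filter_center and the x axis of nest, either way round below 0.17 rad and value of joint cover below 0.04 rad and value of joint toggle below 0.3 rad), for 0.2 s.
3. the bat is flipped to the back and home in its lock (value of joint toggle above 0.55 rad and value of joint bat below 0.002 m), for 0.2 s.
At the end, for the whole second after the job is handed in: The filter lies flat in the nest (centre within 9 mm of the nest's middle, height within 4 mm of seated, length within 0.17 rad of the nest's x), the cover is closed (under 0.04 rad), and the toggle is on (over 0.55 rad) with its bat home (under 2 mm out) (all of step 3 and horizontal distance between filter_center and nest below 0.009 m and z of filter_center in the frame of nest between 0.015 and 0.0225 m and angle between the x axis of filter_center and the x axis of nest, either way round below 0.17 rad and value of joint cover below 0.04 rad and linear speed of filter below 0.02 m/s); the robot touches nothing.
It fails at once if the toggle is flipped over while the cover is not closed (value of joint toggle above 0.36 rad and value of joint cover above 0.06 rad).
It fails at once if the filter is dropped: let go over the nest more than 20 mm above its seat (horizontal distance between filter_center and nest below 0.06 m and z of filter_center in the frame of nest above 0.039 m and contact force between anything else and filter below 0.05 N).
It fails at once if another thing on the bench is shifted more than 30 mm (distance of any of spool, capacitor, multimeter, battery, screwdriver, breadboard, mug from where it was at the start of the episode above 0.03 m).
It also fails if it takes over 72 s, if anything falls off the work surface, if the arm or the gripper's body presses on something with over 40 N, if the wrist force passes 120 N, or if a joint passes its speed limit or range.

ROBOT

A 6-joint arm with a two-finger parallel gripper is mounted at the origin on the work surface. World frame = base frame: x ahead of the robot, y to its left, z up, the work surface at z = 0. Lengths are in mm, angles in rad, forces in N, time in s.
With the tool pointing down it reaches from about 300 to 875 mm from the base axis. Payload 6.4 kg.
Tool frame: the origin (TCP) lies at the very end of the fingers, on their centre line; the grasp point (between the pads) lies 19 mm behind it; z points along the fingers, x is the direction in which the jaws open and shut, and the axes are right-handed (so a half turn about z gives the same grasp; the last joint's range is limited). The gripper opens to 85 mm and grips with 20 to 120 N. Pads are 22 mm wide; open, the fingers measure 114 mm over their backs; the gripper's body (76 mm by 85 mm) begins 54 mm behind the grasp point. The pads swing forward as they close: fully open they stand 13 mm farther back than shut.
Start: joints at [-1.512, 0.181, 1.607, -0, 1.354, -0.206], TCP at [150.503, -554.969, 231.288] pointing down, gripper open.
Joint ranges: [-2.99, 2.99], [-0.89, 2.07], [0.3, 2.58], [-1.14, 4.28], [0, 2.63], [-3.12, 3.12]. Speed limits (rad/s): [2.57, 2.57, 3.01, 3.14, 3.14, 3.14].

INTERFACE

Orientations are given as a unit quaternion [x, y, z, w].
In Python, from bench import env gives the robot as it stands.
- The arm moves only by the tool jog_arm, never from a script. Its argument "steps" is a list of rows, each a list of 3 entries, a list of its own where there are three numbers: the finger opening in cm, from 0 to 8.54, then the shift along the tool's x, y, z in cm, then the turn, a rotation vector about the tool's x, y, z in degrees. In form: [[gripper, [dx, dy, dz], [rx, ry, rz]], ...]. A call has 1 to 12 rows; each row shifts and turns the commanded pose from where the row before left it, along the tool's axes as they then stand; what a row does not reach is not made up. A row lasts 1/12 s, in which the tool goes at most 41.7 mm and 7.16 degrees, less where a joint would pass 70% of its speed; a pose out of reach is approached as far as the arm can. A call is refused whole if a number of a shift passes 4.17 or a number of a turn 7.16, either way. A call with a gripper value outside its range is refused whole. The fingers move at their own pace and stop on an object; "grip_force" is the grip in N (left out, the last holds). Time passes only in rows, so rows that do not move let the fingers close. It gives the time, the measured TCP pose, the force and the opening at its end, in the units of the state.
- env.get_state(): the state, without advancing time (a new reading comes with each control period).
- env.get_image(name): name is "side" or "top"; returns a dict with "color" (480x640x3 uint8, red, green, blue), "vfov" (degrees; the focal length in pixels is half the picture's height over the tangent of half this angle, whatever the lens; pixels are square), "cx", "cy" (the principal point, pixels), "world_from_camera" (4x4, takes a point from camera to world coordinates). Camera axes: x right, y down, z forward; pixel columns grow to the right and rows downward; lengths in mm; the calibration is good to about 2 mm. A picture is of the moment at which its call begins. There is no depth.
- env.job_done(): hands the job in, once; it reports no verdict.
The state is a dict: "time_s": time; "joints": joint angles; "qvel": joint speeds; "tau": joint torques, N m; "position": TCP position; "orientation": TCP orientation; "wrist_force": force on the tool from outside, world axes, zero at the start; "wrist_torque": the same for the moment, N m; "grip_width": finger opening in mm.
Only numpy, scipy, OpenCV 4.12 (cv2) and the standard library are available. Lean on these libraries where they do the work, as an engineer would, in place of code of your own. Each camera call takes 0.05 s, during which the arm holds its last target.

## Working session

There is one attempt and no reset: what is moved stays moved. The work goes in short steps, Python scripts to look and compute and a tool call to move; the robot and the scene stay as the last step left them, time stands still between calls to the robot, and variables do not carry over. Pictures are saved under pics/ and viewed, and the job is handed in when it is done.

Besides the shell and the picture viewer there is one more tool, called after "Request:" as a command line: name --argument value ..., lists and objects as JSON in quotes. jog_arm: Moves the arm, as the interface text tells. Its arguments: {"type":"object","properties":{"steps":{"type":"array","items":{"type":"array"}},"grip_force":{"type":"number"}},"required":["steps"]}

```bash
ls; mkdir -p pics
python3 - <<'E'
from bench import env
import cv2,json
s=env.get_state();print(s)
for n in("side","top"):
    d=env.get_image(n);cv2.imwrite(f"pics/{n}0.png",d["color"][:,:,::-1]);print(n,d["vfov"],d["cx"],d["cy"],d["world_from_camera"], [k for k in d])
E
```

```text
pics
{'time_s': 0.0, 'joints': array([-1.51230333e+00,  1.81561302e-01,  1.60801888e+00,  8.55788051e-06,
        1.35382458e+00, -2.06307372e-01]), 'qvel': array([-0.00134865, -0.00063677,  0.00062625, -0.00174954,  0.00026723,
       -0.0004133 ]), 'tau': array([ 5.93002133e-04, -4.44869649e+01, -3.51337910e+01, -1.16399683e-04,
        9.21815255e-03,  2.21156512e-05]), 'position': array([ 150.46862151, -554.37592924,  230.36752593]), 'orientation': array([ 7.94264999e-01, -6.07570811e-01, -5.88454402e-04, -6.88961326e-04]), 'wrist_force': array([-0.00322614, -0.35422738, -0.60175032]), 'wrist_torque': array([ 0.08437936,  0.01063541, -0.03368592]), 'grip_width': 85.5350517047892}
side 47.54809313032923 319.3618154187289 239.4426484580827 [[-9.28442950e-01 -2.51980733e-01  2.72945780e-01  1.84405333e+02]
 [-3.71162211e-01  6.59402552e-01 -6.53778929e-01  7.77257062e+02]
 [-1.52414504e-02 -7.08303597e-01 -7.05743376e-01  9.34842432e+02]
 [ 0.00000000e+00  0.00000000e+00  0.00000000e+00  1.00000000e+00]] ['color', 'vfov', 'cx', 'cy', 'world_from_camera']
top 56.338963801406734 316.18963670627255 238.30268255255828 [[-3.79372218e-02 -9.76394041e-01  2.12639236e-01  3.38426598e+02]
 [-9.99271822e-01  3.62006428e-02 -1.20556529e-02  9.33074002e+00]
 [ 4.07339061e-03 -2.12941755e-01 -9.77056404e-01  9.57297353e+02]
 [ 0.00000000e+00  0.00000000e+00  0.00000000e+00  1.00000000e+00]] ['color', 'vfov', 'cx', 'cy', 'world_from_camera']
```

View pics/side0.png

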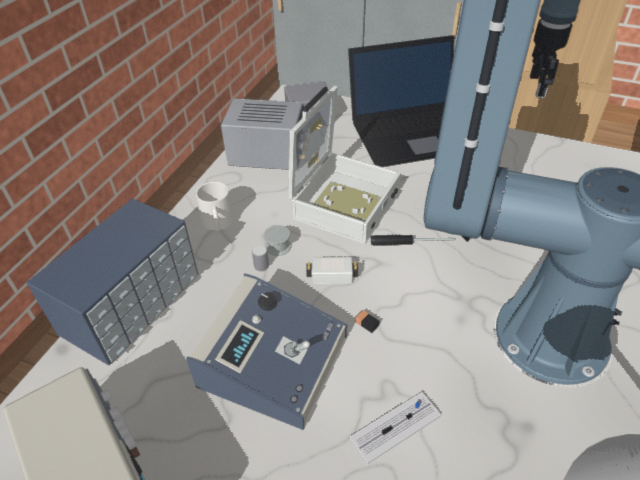

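View pics/top0.png

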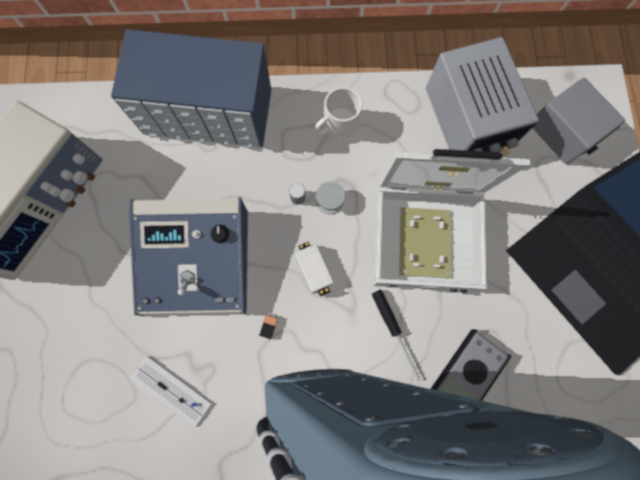

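The side view shows the fixture at about (345,195) with its cover upright, the filter at (332,270) and the console at (270,350). The top view shows the fixture at (432,240), the filter at (313,268) and the console at (188,255), with its bat at (186,285). Next I'll zoom in.

```bash
cat > h.py <<'E'
import numpy as np,cv2
def cam(d):
    f=240/np.tan(np.radians(d["vfov"]/2)); return f,d["cx"],d["cy"],np.array(d["world_from_camera"])
def ray(d,u,v):
    f,cx,cy,T=cam(d); r=T[:3,:3]@np.array([(u-cx)/f,(v-cy)/f,1]); return T[:3,3],r/np.linalg.norm(r)
def plane(d,u,v,z):
    o,r=ray(d,u,v); return o+r*(z-o[2])/r[2]
def proj(d,p):
    f,cx,cy,T=cam(d); q=T[:3,:3].T@(np.array(p,float)-T[:3,3]); return np.array([cx+f*q[0]/q[2],cy+f*q[1]/q[2]])
def tri(d1,p1,d2,p2):
    o1,r1=ray(d1,*p1);o2,r2=ray(d2,*p2)
    A=np.stack([r1,-r2],1);t=np.linalg.lstsq(A,o2-o1,rcond=None)[0]
    a=o1+t[0]*r1;b=o2+t[1]*r2
    return (a+b)/2,np.linalg.norm(a-b)
def crop(im,x0,y0,x1,y1,name,s=4,step=20):
    c=cv2.resize(im[y0:y1,x0:x1,::-1],None,fx=s,fy=s,interpolation=cv2.INTER_CUBIC)
    for x in range((x0+step-1)//step*step,x1,step):
        cv2.line(c,((x-x0)*s,0),((x-x0)*s,8),(0,0,255),1);cv2.putText(c,str(x),((x-x0)*s+2,18),0,.4,(0,0,255),1)
    for y in range((y0+step-1)//step*step,y1,step):
        cv2.line(c,(0,(y-y0)*s),(8,(y-y0)*s),(0,0,255),1);cv2.putText(c,str(y),(2,(y-y0)*s+14),0,.4,(0,0,255),1)
    cv2.imwrite("pics/"+name,c)
E
python3 - <<'E'
from bench import env
import pickle
from h import *
t=env.get_image("top");s=env.get_image("side")
pickle.dump((t,s),open("im0.pkl","wb"))
crop(t["color"],360,140,540,300,"t_fix.png")
crop(t["color"],120,190,350,330,"t_con.png",3)
crop(s["color"],280,80,410,240,"s_fix.png",3)
crop(s["color"],180,220,380,430,"s_con.png",3)
E
```

```text
(no output)
```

View pics/t_fix.png

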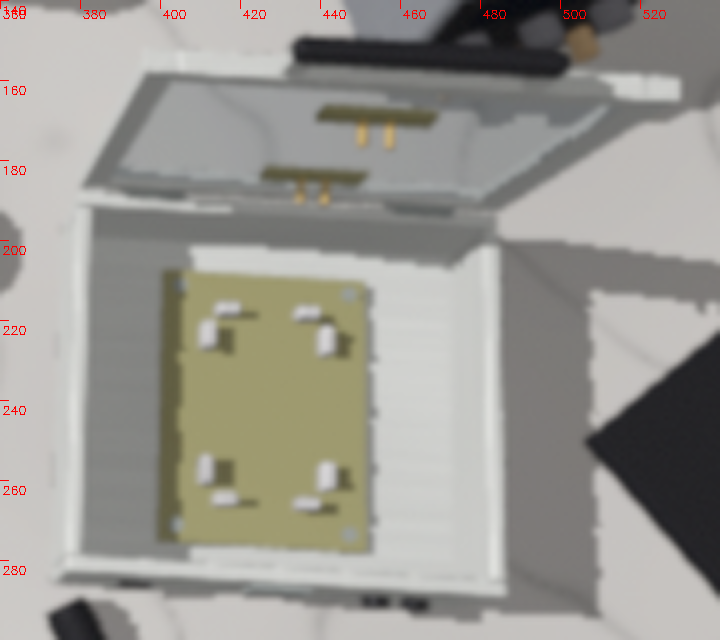

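View pics/t_con.png

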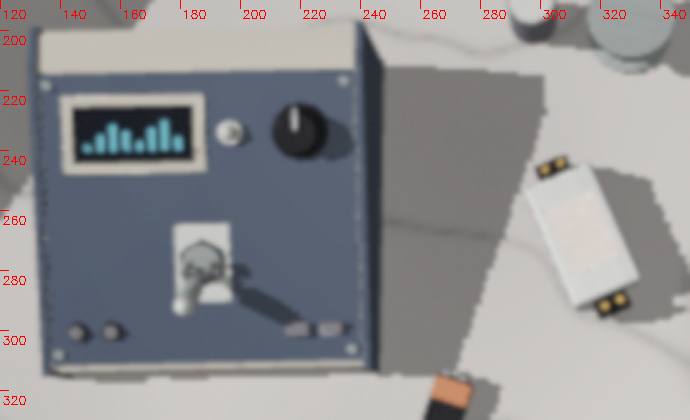

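View pics/s_fix.png

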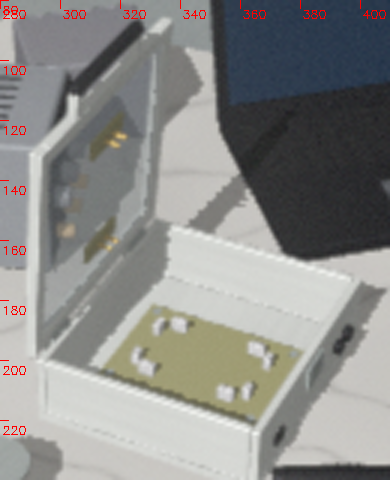

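View pics/s_con.png

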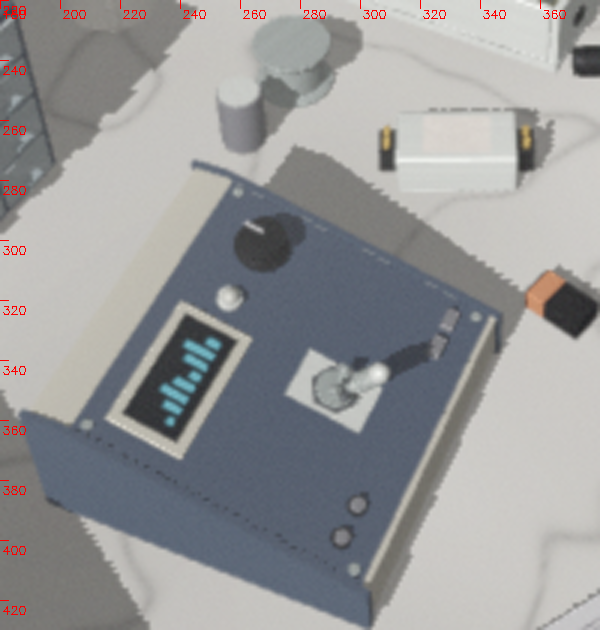

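Run:
```python
import pickle
from h import *
np.set_printoptions(precision=1,suppress=True)
t,s=pickle.load(open("im0.pkl","rb"))
T=lambda x,y,z:plane(t,120+x/3-.33,190+y/3-.33,z)
F=lambda x,y,z:plane(t,360+x/4-.37,140+y/4-.37,z)
c=[T(526,190,38),T(590,165,38),T(638,275,38),T(575,305,38)]
print("can corners",*c,"mean",np.mean(c,0))
print("lens",[np.linalg.norm(c[i]-c[i-1]) for i in range(4)])
a=[T(553,163,30),T(613,299,30)];print("studs",a,np.mean(a,0),np.linalg.norm(a[0]-a[1]))
# can angle via mask
hsv=cv2.cvtColor(t["color"],cv2.COLOR_RGB2HSV)
# side view can corners
S=lambda x,y,z:plane(s,180+x/3-.33,220+y/3-.33,z)
cs=[S(402,110,38),S(513,112,38),S(517,160,38),S(396,158,38)];print("side can",*cs,np.mean(cs,0))
# locators
L=[(208,335),(326,341),(206,469),(327,476),(228,308),(307,313),(224,498),(306,503)]
P=[F(x,y,24) for x,y in L];print("loc",*P,"mean",np.mean(P,0))
q=np.array(P)[:,:2]
for i,j in((2,0),(3,1),(6,4),(7,5)):
  d=q[j]-q[i];print(np.degrees(np.arctan2(d[1],d[0])),np.linalg.norm(d))
# rim corners inner/outer (outer near corners, z=65)
R=[F(58,583,65),F(506,594,65)];print("front rim outer",R, np.degrees(np.arctan2(*(R[0]-R[1])[[1,0]]))-90,np.linalg.norm(R[0]-R[1]))
# handle
SF=lambda x,y:(280+x/3-.33,80+y/3-.33)
TF=lambda x,y:(360+x/4-.37,140+y/4-.37)
for nm,a,b in(("hL",(298,48),(77,95)),("hR",(566,62),(140,30))):
  print(nm,tri(t,TF(*a),s,SF(*b)))
```

```text
can corners [508.8  43.3  38. ] [524.9  -1.8  38. ] [446.7 -31.8  38. ] [427.9  12.1  38. ] mean [477.1   5.5  38. ]
lens [np.float64(86.73285047025675), np.float64(47.87667557130573), np.float64(83.65697382610533), np.float64(47.7798593131178)]
studs [array([528.9,  24.1,  30. ]), array([431.8, -14.2,  30. ])] [480.3   5.   30. ] 104.35376404267039
side can [523.2   1.3  38. ] [444.4 -26.6  38. ] [425.6  17.7  38. ] [509.   47.7  38. ] [475.6  10.   38. ]
loc [ 566.7 -208.4   24. ] [ 561.1 -271.5   24. ] [ 493.9 -201.2   24. ] [ 487.8 -264.9   24. ] [ 581.3 -220.4   24. ] [ 577.  -262.7   24. ] [ 478.1 -209.4   24. ] [ 473.9 -252.4   24. ] mean [ 527.5 -236.4   24. ]
-5.600676569060925 73.15087506598016
-5.1641680302062705 73.56902198210011
-6.0720589965416885 103.76308016300474
-5.737111119355024 103.616381496824
front rim outer [array([ 432.4, -113.4,   65. ]), array([ 418.5, -336.2,   65. ])] -3.555968210018179 223.2040902515739
hL (array([ 619.9, -195.3,  279.7]), np.float64(4.349223866664302))
hR (array([ 611.6, -304.3,  276.8]), np.float64(3.4955639224506823))
```

Run:
```python
import pickle
from h import *
np.set_printoptions(precision=1,suppress=True)
t,s=pickle.load(open("im0.pkl","rb"))
def blobs(im,x0,y0,x1,y1,sat,val,amin,amax):
    c=im[y0:y1,x0:x1];h=cv2.cvtColor(cv2.resize(c,None,fx=4,fy=4,interpolation=cv2.INTER_CUBIC),cv2.COLOR_RGB2HSV)
    m=((h[...,1]<sat)&(h[...,2]>val)).astype(np.uint8)
    n,l,st,ce=cv2.connectedComponentsWithStats(m)
    return [(x0+(ce[i][0]+.5)/4-.5,y0+(ce[i][1]+.5)/4-.5,st[i][4]/16) for i in range(1,n) if amin<st[i][4]/16<amax]
print("T");B=blobs(t["color"],405,208,450,272,60,150,4,60)
for u,v,a in B:print(u,v,a,plane(t,u,v,23))
print(np.mean([plane(t,u,v,23) for u,v,a in B],0))
print("S");B=blobs(s["color"],318,180,380,216,50,150,3,60)
for u,v,a in B:print(u,v,a,plane(s,u,v,21))
# can: rotated rectangle in top: bright mask
c=t["color"][235:300,285:340];h=cv2.cvtColor(cv2.resize(c,None,fx=4,fy=4,interpolation=cv2.INTER_CUBIC),cv2.COLOR_RGB2HSV)
for th in(205,212,220):
  m=(h[...,2]>th).astype(np.uint8);cn=max(cv2.findContours(m,0,1)[0],key=cv2.contourArea);r=cv2.minAreaRect(cn);bx=cv2.boxPoints(r)
  w=[plane(t,285+(x+.5)/4-.5,235+(y+.5)/4-.5,38) for x,y in bx];print(th,cv2.contourArea(cn)/16,*w,np.mean(w,0))
```

```text
T
435.91269841269843 217.30505952380952 31.5 [ 578.5 -262.2   23. ]
440.5009842519685 224.8001968503937 39.6875 [ 561.6 -270.4   23. ]
410.37662601626016 256.6026422764228 38.4375 [ 494.8 -199.9   23. ]
415.36861313868616 264.0104927007299 34.25 [ 478.6 -209.1   23. ]
[ 528.3 -235.4   23. ]
S
366.17737825594565 197.36480747451867 55.1875 [ 482.3 -254.6   21. ]
326.7938888888889 200.49166666666667 56.25 [ 572.5 -207.2   21. ]
361.5 209.9643895348837 21.5 [ 478.  -204.3   21. ]
354.42211375212224 210.54095925297113 36.8125 [ 493.8 -196.    21. ]
205 834.6875 [507.5  45.9  38. ] [525.6   2.8  38. ] [446.7 -29.   38. ] [429.3  13.4  38. ] [477.3   8.3  38. ]
212 489.6875 [506.3  42.5  38. ] [522.    2.6  38. ] [445.5 -26.3  38. ] [430.4  13.1  38. ] [476.1   8.   38. ]Traceback (most recent call last):
  File "<stdin>", line 18, in <module>
ValueError: max() iterable argument is empty
```

```bash
cat >> h.py <<'E'
from scipy.spatial.transform import Rotation as Ro
def to(st,pos,R=None):
    """tool-frame shift (cm) and rotvec(deg) from current pose to target"""
    R0=Ro.from_quat(st["orientation"]); d=R0.inv().apply(np.array(pos)-st["position"])/10
    r=None if R is None else (R0.inv()*R).as_rotvec(degrees=True)
    return d,r
def down(yaw,n=0):
    # tool x at yaw deg, z down
    c,s=np.cos(np.radians(yaw)),np.sin(np.radians(yaw))
    return Ro.from_matrix(np.array([[c,s,0],[s,-c,0],[0,0,-1]]))
E
python3 - <<'E'
import pickle
from h import *
from bench import env
np.set_printoptions(precision=2,suppress=True)
t,s=pickle.load(open("im0.pkl","rb"))
st=env.get_state()
print(to(st,[477,7,150],down(-68.3)))
# console
TC=lambda x,y:(120+x/3-.33,190+y/3-.33)
SC=lambda x,y:(180+x/3-.33,220+y/3-.33)
for nm,a,b in(("tip",(181,306),(378,373)),("base",(202,262),(332,390)),("scrFL",(58,354),(353,569)),("scrFR",(351,348),(476,317)),("scrBL",(45,85),(87,424)),("scrBR",(343,80),(238,192))):
  print(nm,*tri(t,TC(*a),s,SC(*b)))
crop(t["color"],165,255,215,300,"t_bat.png",12,5)
crop(s["color"],270,325,330,370,"s_bat.png",12,5)
E
```

```text
(array([-45.65, -46.21,   8.13]), array([-0.02,  0.06, -6.53]))
tip [430.78 262.49  98.65] 0.08234560720699166
base [464.13 260.78  59.73] 0.5837041746579213
scrFL [407.57 360.35  43.57] 0.07669991727240179
scrFR [403.79 163.78  43.1 ] 0.7481157972379399
scrBL [580.04 356.84  95.75] 0.8211283829881649
scrBR [576.71 160.36  94.61] 0.4512277859176042
```

View pics/t_bat.png

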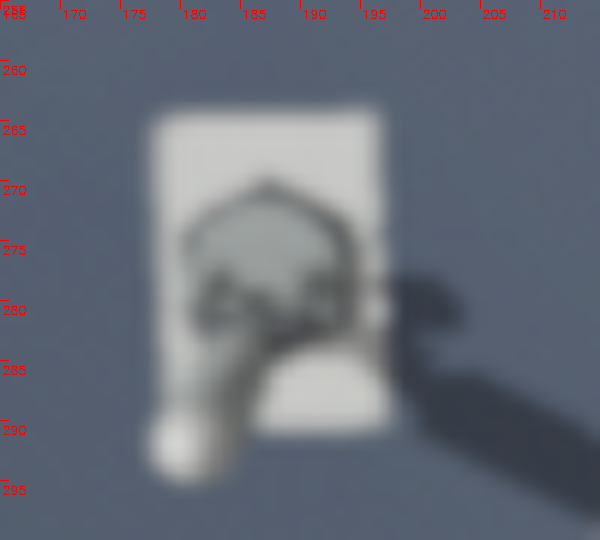

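View pics/s_bat.png

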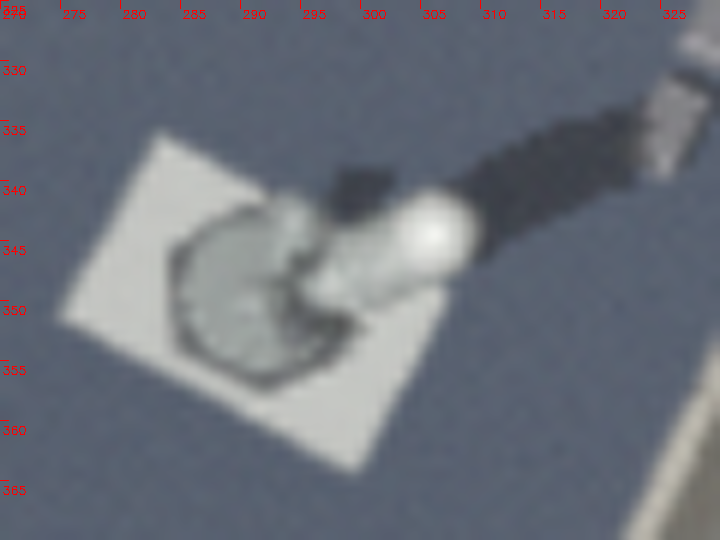

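The bat's tip is at (180,292) in the top view and (305.5,344) in the side view, and the white toggle plate is centred near (187.5,277.5) and (291,350). I'll start towards the filter while I work out the toggle geometry.

Run:
```python
import pickle
from h import *
np.set_printoptions(precision=2,suppress=True)
t,s=pickle.load(open("im0.pkl","rb"))
print(*tri(t,(187.5,277.5),s,(291.2,350.3)),*tri(t,(180.2,292),s,(305.5,344)))
```

```text
[463.05 260.26  57.63] 0.08987370303174218 [430.67 262.33  98.3 ] 1.0858121956374616
```

Request:
jog_arm --steps '[[8.54,[-3.8,-3.85,0],[0,0,-0.55]],[8.54,[-3.8,-3.85,0],[0,0,-0.55]],[8.54,[-3.8,-3.85,0],[0,0,-0.55]],[8.54,[-3.8,-3.85,0],[0,0,-0.55]],[8.54,[-3.8,-3.85,0],[0,0,-0.55]],[8.54,[-3.8,-3.85,0],[0,0,-0.55]],[8.54,[-3.8,-3.85,0],[0,0,-0.55]],[8.54,[-3.8,-3.85,0],[0,0,-0.55]],[8.54,[-3.8,-3.85,0],[0,0,-0.55]],[8.54,[-3.8,-3.85,0],[0,0,-0.55]],[8.54,[-3.8,-3.85,0],[0,0,-0.55]],[8.54,[-3.8,-3.85,0],[0,0,-0.55]]]'

```text
time_s: 1.2
position: [379.1, -108.5, 231.6]
orientation: [0.828, -0.561, 0.001, -0.0]
wrist_force: [1.1, -1.2, -0.1]
grip_width: 85.3
```

Run:
```python
from h import *
from bench import env
np.set_printoptions(precision=2,suppress=True)
st=env.get_state();print(st["position"],st["qvel"]);print(to(st,[477,7,110],down(-68.3)))
```

```text
[ 379.12 -108.5   231.55] [ 1.31  0.14 -0.11 -0.   -0.04  1.18]
(array([ -7.11, -13.37,  12.16]), array([-0.04, -0.05,  0.07]))
```

Request:
jog_arm --steps '[[8.54,[0,0,0],[0,0,0]],[8.54,[0,0,0],[0,0,0]],[8.54,[0,0,0],[0,0,0]]]'

```text
time_s: 1.45
position: [378.7, -110.4, 231.3]
orientation: [0.828, -0.56, 0.0, 0.0]
wrist_force: [-1.0, -1.3, 0.0]
grip_width: 85.6
```

Run:
```python
from h import *
from bench import env
np.set_printoptions(precision=2,suppress=True)
st=env.get_state();print(st["position"],st["qvel"]);print(to(st,[477,7,110],down(-68.3)))
```

```text
[ 378.71 -110.35  231.25] [-0.05  0.01 -0.    0.    0.    0.  ]
(array([ -7.24, -13.5 ,  12.12]), array([ 0.02, -0.02,  0.16]))
```

Request:
jog_arm --steps '[[8.54,[-1.2,-2.25,2.0],[0,0,0]],[8.54,[-1.2,-2.25,2.0],[0,0,0]],[8.54,[-1.2,-2.25,2.0],[0,0,0]],[8.54,[-1.2,-2.25,2.0],[0,0,0]],[8.54,[-1.2,-2.25,2.0],[0,0,0]],[8.54,[-1.2,-2.25,2.0],[0,0,0]],[8.54,[0,0,0],[0,0,0]],[8.54,[0,0,0],[0,0,0]]]'

```text
time_s: 2.12
position: [476.6, 5.4, 109.6]
orientation: [0.828, -0.561, -0.002, 0.001]
wrist_force: [0.5, -0.1, 0.2]
grip_width: 85.5
```

Run:
```python
from h import *
from bench import env
np.set_printoptions(precision=2,suppress=True)
st=env.get_state();print(st["position"],st["qvel"]);print(to(st,[477,7,10],down(-68.3)))
t=env.get_image("top");s=env.get_image("side")
print(proj(t,st["position"]),proj(s,st["position"]))
crop(t["color"],250,190,400,320,"t1.png");crop(s["color"],260,180,410,310,"s1.png")
```

```text
[476.59   5.36 109.6 ] [-0.02 -0.06 -0.   -0.01  0.01 -0.01]
(array([-0.12, -0.13,  9.96]), array([ 0.2 ,  0.11, -0.01]))
[313.72 262.06] [332.34 240.33]
```

View pics/t1.png

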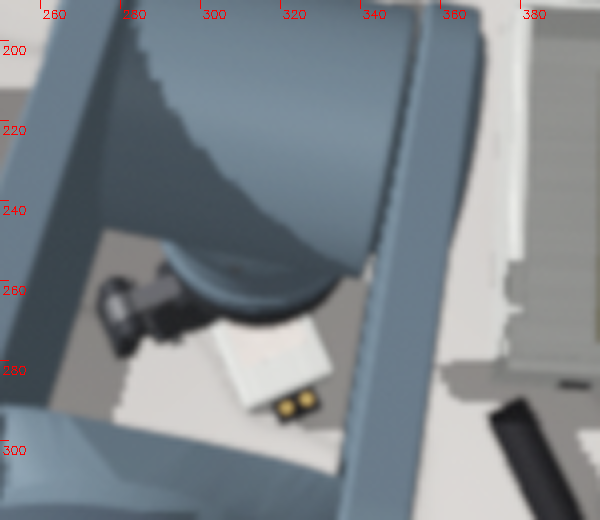

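View pics/s1.png

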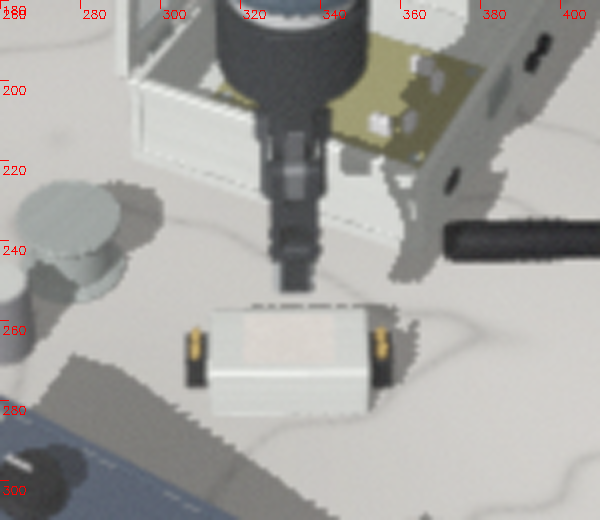

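The side view shows the fingers centred over the can (the near fingertip is at (331,252) and the can's middle is at (328,262)). I'll descend and grip.

Request:
jog_arm --steps '[[8.54,[-0.1,-0.15,2.5],[0,0,0]],[8.54,[0,0,2.5],[0,0,0]],[8.54,[0,0,2.5],[0,0,0]],[8.54,[0,0,2.0],[0,0,0]],[8.54,[0,0,0.9],[0,0,0]],[8.54,[0,0,0],[0,0,0]],[4.0,[0,0,0],[0,0,0]],[4.0,[0,0,0],[0,0,0]],[4.0,[0,0,0],[0,0,0]],[4.0,[0,0,0],[0,0,0]],[4.0,[0,0,0],[0,0,0]],[4.0,[0,0,0],[0,0,0]]]' --grip_force 50

```text
time_s: 3.22
position: [479.9, 7.5, 9.1]
orientation: [0.828, -0.561, 0.002, -0.0]
wrist_force: [-0.8, -1.0, 5.6]
grip_width: 49.2
```

Request:
jog_arm --steps '[[4.0,[0,0,0],[0,0,0]],[4.0,[0,0,0],[0,0,0]],[4.0,[0,0,0],[0,0,0]],[4.0,[0,0,-1],[0,0,0]],[4.0,[0,0,-2],[0,0,0]],[4.0,[0,0,-2.5],[0,0,0]],[4.0,[0,0,-2.5],[0,0,0]],[4.0,[0,0,-2],[0,0,0]],[4.0,[0,0,0],[0,0,0]],[4.0,[0,0,0],[0,0,0]],[4.0,[0,0,0],[0,0,0]]]'

```text
time_s: 4.13
position: [477.4, 8.3, 106.4]
orientation: [0.828, -0.561, -0.001, 0.0]
wrist_force: [0.0, 0.5, -4.9]
grip_width: 49.0
```

Run:
```python
from h import *
from bench import env
np.set_printoptions(precision=2,suppress=True)
st=env.get_state();print(st["position"],st["qvel"],st["joints"]);print(to(st,[527.8,-235.5,109],down(-95)))
s=env.get_image("side");t=env.get_image("top")
crop(s["color"],260,160,410,310,"s2.png");crop(t["color"],250,190,400,320,"t2.png")
```

```text
[477.42   8.3  106.37] [-0.    0.03  0.01  0.    0.    0.  ] [-0.23  0.12  1.95  0.    1.07  0.96]
(array([24.51,  4.37, -0.28]), array([ 0.08,  0.03, 26.78]))
```

View pics/s2.png

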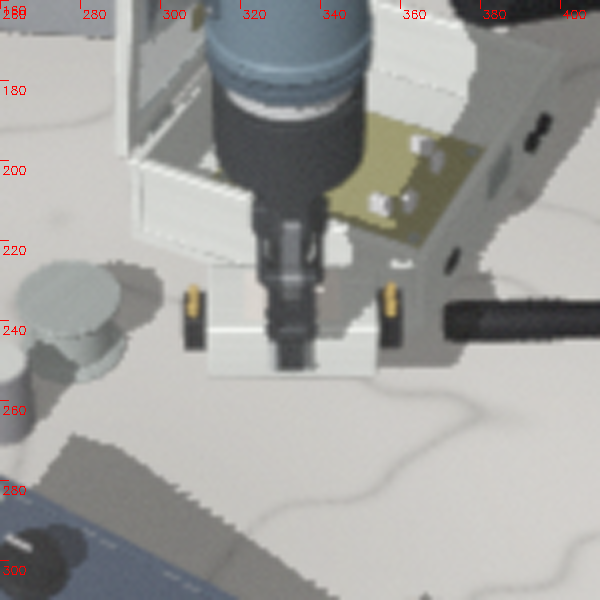

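View pics/t2.png

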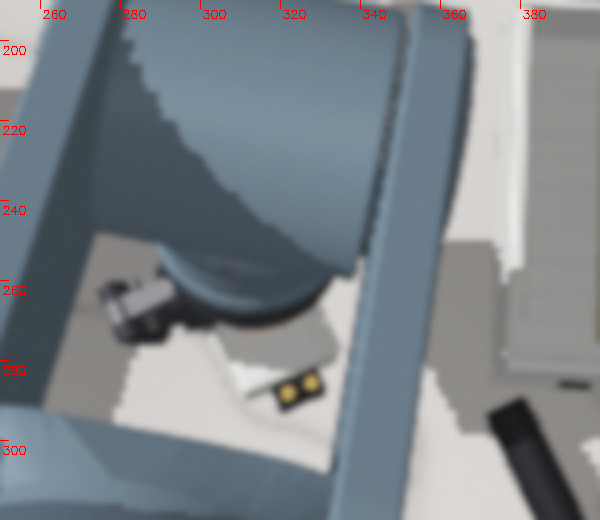

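The filter is held level. In the side view the fingers sit about 1.5 mm towards +x of the can's centre. I'll carry it over the nest.

Request:
jog_arm --steps '[[4.0,[1.5,0.25,0],[0,0,0]],[4.0,[2.4,0.45,0],[0,0,0]],[4.0,[2.4,0.45,0],[0,0,0]],[4.0,[2.4,0.45,0],[0,0,0]],[4.0,[2.4,0.45,0],[0,0,0]],[4.0,[2.4,0.45,0],[0,0,0]],[4.0,[2.4,0.45,0],[0,0,0]],[4.0,[2.4,0.45,0],[0,0,0]],[4.0,[2.4,0.45,0],[0,0,0]],[4.0,[2.4,0.45,0],[0,0,0]],[4.0,[1.5,0.25,0],[0,0,0]],[4.0,[0,0,0],[0,0,0]]]'

```text
time_s: 5.23
position: [527.4, -240.2, 106.1]
orientation: [0.827, -0.562, -0.0, 0.0]
wrist_force: [0.5, -0.5, -4.2]
grip_width: 49.0
```

Request:
jog_arm --steps '[[4.0,[0,0,0],[0,0,4]],[4.0,[0,0,0],[0,0,6]],[4.0,[0,0,0],[0,0,6]],[4.0,[0,0,0],[0,0,6]],[4.0,[0,0,0],[0,0,4.8]],[4.0,[0,0,0],[0,0,0]],[4.0,[0,0,0],[0,0,0]],[4.0,[0,0,0],[0,0,0]]]'

```text
time_s: 5.9
position: [527.1, -236.6, 106.7]
orientation: [-0.676, 0.736, 0.001, -0.0]
wrist_force: [-0.3, 0.0, -4.4]
grip_width: 49.4
```

Run:
```python
from h import *
from bench import env
np.set_printoptions(precision=2,suppress=True)
st=env.get_state();print(st["position"],st["qvel"],st["joints"]);print(to(st,[529,-235.3,70],down(-95)))
s=env.get_image("side");t=env.get_image("top")
crop(s["color"],280,80,420,240,"s3.png");crop(t["color"],360,140,540,300,"t3.png")
```

```text
[ 527.13 -236.57  106.73] [-0.   -0.   -0.01 -0.   -0.    0.01] [-0.63  0.33  1.7   0.    1.12  1.03]
(array([-0.14, -0.18,  3.67]), array([0.06, 0.04, 0.14]))
```

View pics/s3.png

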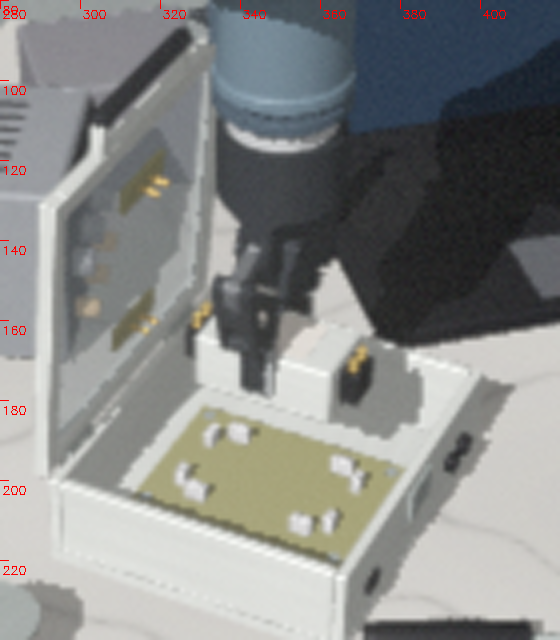

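View pics/t3.png

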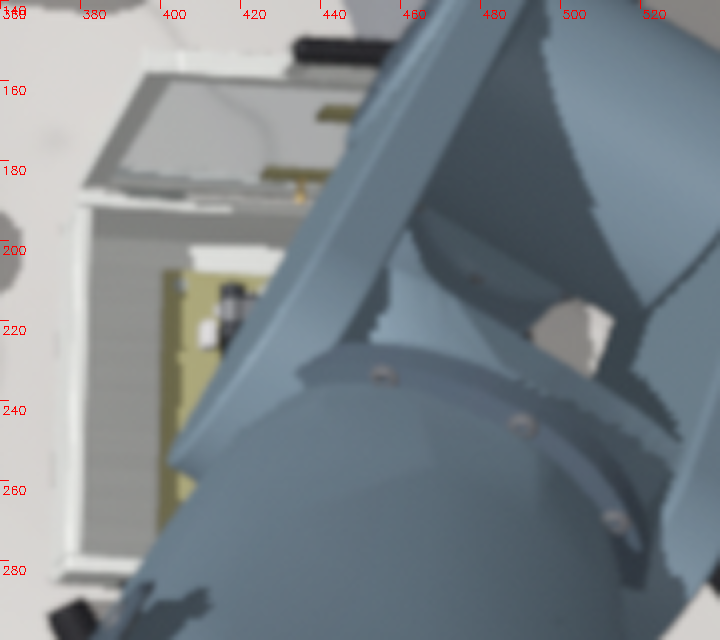

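The can is over the nest and aligned in yaw. I'll lower it partway and check it against the locators.

Request:
jog_arm --steps '[[4.0,[-0.1,-0.15,1.5],[0,0,0]],[4.0,[0,0,2.0],[0,0,0]],[4.0,[0,0,1.5],[0,0,0]],[4.0,[0,0,0],[0,0,0]],[4.0,[0,0,0],[0,0,0]],[4.0,[0,0,0],[0,0,0]]]'

```text
time_s: 6.5
position: [529.6, -236.8, 58.2]
orientation: [-0.676, 0.737, -0.001, 0.0]
wrist_force: [-0.0, -0.3, -5.1]
grip_width: 48.9
```

Run:
```python
from h import *
from bench import env
np.set_printoptions(precision=2,suppress=True)
st=env.get_state();print(st["position"]);print(to(st,[529,-235.3,20],down(-95)))
s=env.get_image("side")
c,d=np.cos(np.radians(-5)),np.sin(np.radians(-5))
def w(x,y,z,o=(527.8,-235.3)):return (o[0]+c*x-d*y,o[1]+d*x+c*y,z)
# predicted locators & can lower edge
for x,y in((37,32),(37,-32),(-37,32),(-37,-32),(52,21.5),(-52,21.5),(-52,-21.5)):print("loc",x,y,proj(s,w(x,y,26)))
zb=st["position"][2]-7
for x in(-45,45):print("can bottom",proj(s,w(x,25,zb)),"top",proj(s,w(x,25,zb+38)))
crop(s["color"],310,130,400,230,"s4.png",7,10)
```

```text
[ 529.57 -236.84   58.17]
(array([-0.15,  0.07,  3.82]), array([-0.06, -0.03, -0.  ]))
loc 37 32 [328.54 199.61]
loc 37 -32 [339.28 185.24]
loc -37 32 [355.07 208.01]
loc -37 -32 [365.23 193.15]
loc 52 21.5 [325.1  195.54]
loc -52 21.5 [362.25 207.24]
loc -52 -21.5 [369.   197.18]
can bottom [359.5  199.64] top [360.07 187.74]
can bottom [326.89 189.52] top [326.8  177.68]
```

View pics/s4.png

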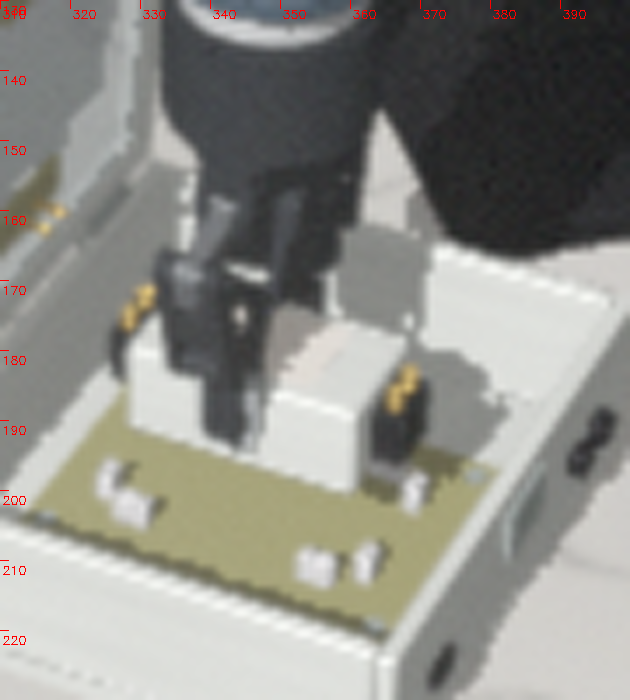

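Relative to the locators the can is about 2 mm too far towards -y and 1 to 2 mm too far towards -x. I'll correct that and lower gently.

Request:
jog_arm --steps '[[4.0,[-0.2,-0.1,0.6],[0,0,0]],[4.0,[0,0,1.0],[0,0,0]],[4.0,[0,0,0.9],[0,0,0]],[4.0,[0,0,0.5],[0,0,0]],[4.0,[0,0,0],[0,0,0]],[4.0,[0,0,0],[0,0,0]],[4.0,[0,0,0],[0,0,0]]]'

```text
time_s: 7.13
position: [530.3, -234.7, 27.3]
orientation: [-0.675, 0.737, -0.0, 0.0]
wrist_force: [0.5, -0.2, -4.4]
grip_width: 49.0
```

Run:
```python
from h import *
from bench import env
st=env.get_state();print(st["position"],st["wrist_force"])
s=env.get_image("side")
crop(s["color"],310,130,400,230,"s5.png",7,10)
```

```text
[ 530.29662136 -234.6645216    27.29987507] [ 0.52991477 -0.18050098 -4.43869585]
```

View pics/s5.png

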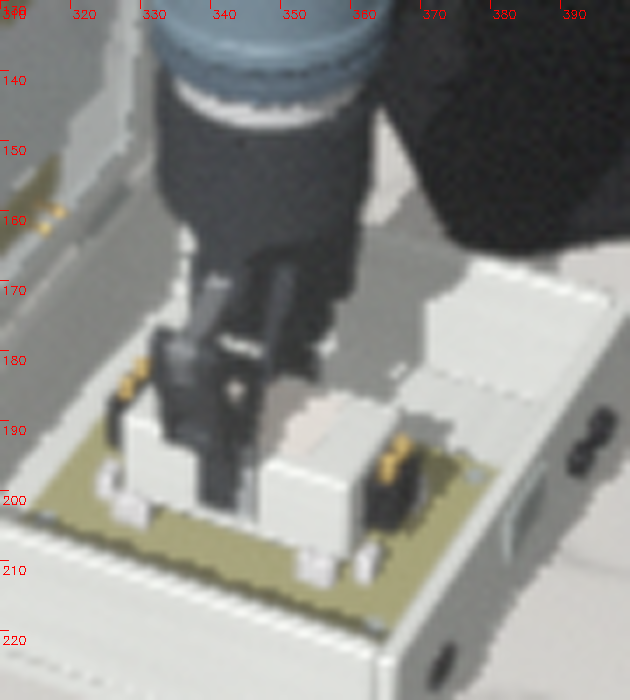

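Request:
jog_arm --steps '[[4.0,[0,0,0.3],[0,0,0]],[4.0,[0,0,0.2],[0,0,0]],[4.0,[0,0,0],[0,0,0]],[4.0,[0,0,0],[0,0,0]]]'

```text
time_s: 7.52
position: [530.6, -234.9, 23.2]
orientation: [-0.675, 0.737, -0.001, 0.0]
wrist_force: [-1.5, 1.5, 3.3]
grip_width: 49.3
```

The wrist force went from -4.4 to +3.3 N at TCP z = 23.2. That matches the 9.1 mm grip height above the table plus the 14 mm pad, so the can is seated. I'll release and rise.

Request:
jog_arm --steps '[[5.6,[0,0,0],[0,0,0]],[5.8,[0,0,0],[0,0,0]],[6.4,[0,0,0],[0,0,0]],[7.0,[0,0,0],[0,0,0]],[7.0,[0,0,0],[0,0,0]],[7.0,[0,0,-2],[0,0,0]],[7.0,[0,0,-3],[0,0,0]],[7.0,[0,0,-4],[0,0,0]],[7.0,[0,0,-4],[0,0,0]],[7.0,[0,0,-4],[0,0,0]],[7.0,[0,0,-4],[0,0,0]],[7.0,[0,0,-4],[0,0,0]]]'

```text
time_s: 8.52
position: [529.9, -234.3, 274.4]
orientation: [-0.675, 0.737, -0.0, 0.0]
wrist_force: [1.0, -0.4, -0.7]
grip_width: 70.1
```

Run:
```python
from h import *
from bench import env
st=env.get_state();print(st["position"],st["wrist_force"])
s=env.get_image("side");t=env.get_image("top")
crop(s["color"],310,130,400,230,"s6.png",7,10);crop(t["color"],360,140,540,300,"t6.png")
```

```text
[ 529.87618182 -234.30521337  274.37642838] [ 1.03627613 -0.39865301 -0.72107848]
```

View pics/s6.png

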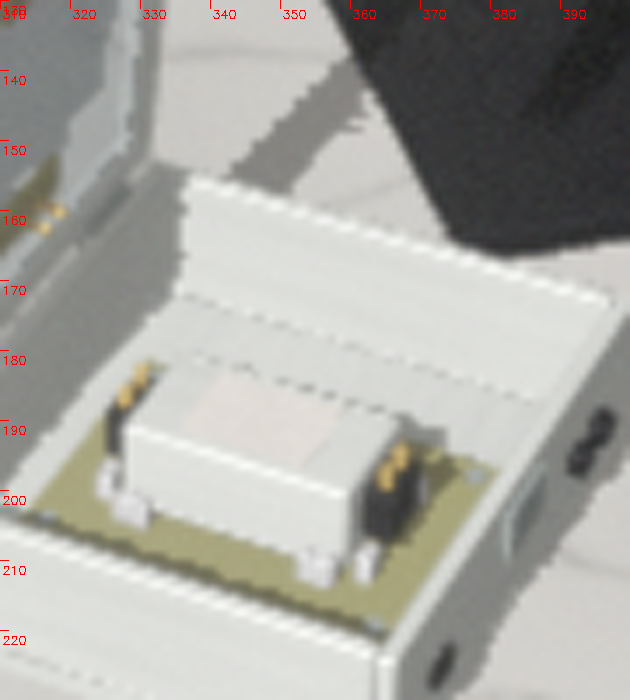

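View pics/t6.png

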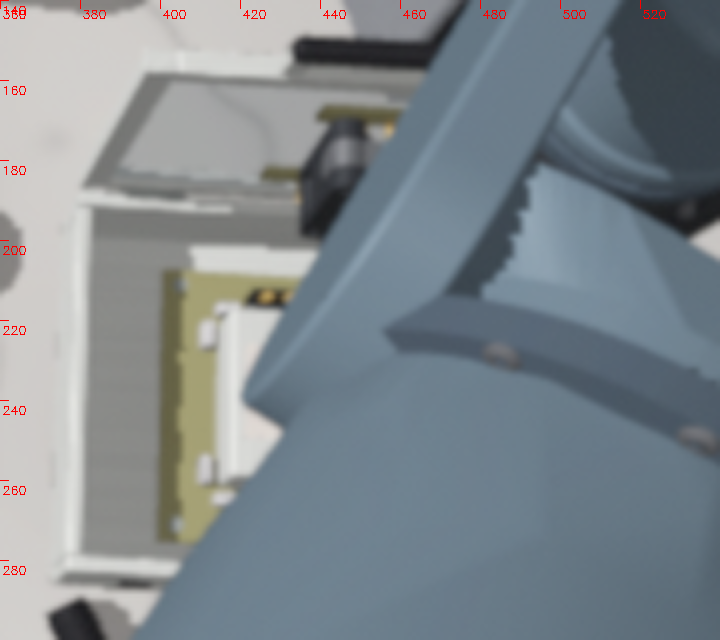

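Run:
```python
import pickle
from h import *
from bench import env
np.set_printoptions(precision=1,suppress=True)
t,s=pickle.load(open("im0.pkl","rb"))
for z in(120,160,200):print(z,plane(t,468,145,z),plane(t,427,82,z),plane(s,222,126,z),plane(s,300,105,z))
print(to(env.get_state(),[655,-246,330],down(-95)))
```

```text
120 [ 700.8 -312.6  120. ] [ 843.3 -243.   120. ] [ 905.1 -285.8  120. ] [ 749.9 -456.8  120. ]
160 [ 683.5 -297.2  160. ] [ 819.2 -230.9  160. ] [ 869.7 -233.6  160. ] [ 722.2 -396.2  160. ]
200 [ 666.2 -281.8  200. ] [ 795.1 -218.9  200. ] [ 834.3 -181.4  200. ] [ 694.4 -335.6  200. ]
(array([ -0.1, -12.2,  -4.7]), array([-0.7, -0.4, -0. ]))
```

Request:
jog_arm --steps '[[0,[0,0,-4],[0,0,0]],[0,[0,0,-3],[0,0,0]],[0,[0,0,0],[0,0,0]],[0,[0,0,0],[0,0,0]]]'

```text
time_s: 8.95
position: [531.0, -235.1, 344.4]
orientation: [-0.675, 0.737, -0.002, 0.0]
wrist_force: [-0.0, -0.0, -0.7]
grip_width: 21.5
```

Request:
jog_arm --steps '[[0,[0,-2.5,0],[0,0,0]],[0,[0,-2.5,0],[0,0,0]],[0,[0,-2.5,0],[0,0,0]],[0,[0,-2.5,0],[0,0,0]],[0,[0,-2.5,0],[0,0,0]],[0,[0,0,0],[0,0,0]],[0,[0,0,2.5],[0,0,0]],[0,[0,0,2.5],[0,0,0]],[0,[0,0,2],[0,0,0]],[0,[0,0,0],[0,0,0]],[0,[0,0,0],[0,0,0]]]'

```text
time_s: 9.87
position: [653.2, -244.9, 269.6]
orientation: [-0.675, 0.737, 0.002, -0.001]
wrist_force: [-0.6, 0.0, -0.0]
grip_width: -0.1
```

Run:
```python
from h import *
from bench import env
st=env.get_state();print(st["position"],st["wrist_force"],st["grip_width"])
s=env.get_image("side");t=env.get_image("top")
crop(s["color"],270,20,420,170,"s7.png",4,10);crop(t["color"],360,100,540,240,"t7.png")
```

```text
[ 653.22425802 -244.89689788  269.62401409] [-0.60719592  0.04328198 -0.02108742] -0.10874601733135103
```

View pics/s7.png

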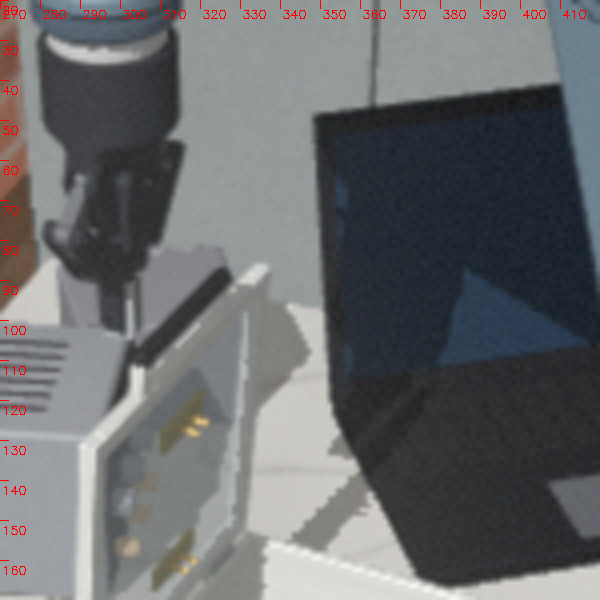

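View pics/t7.png

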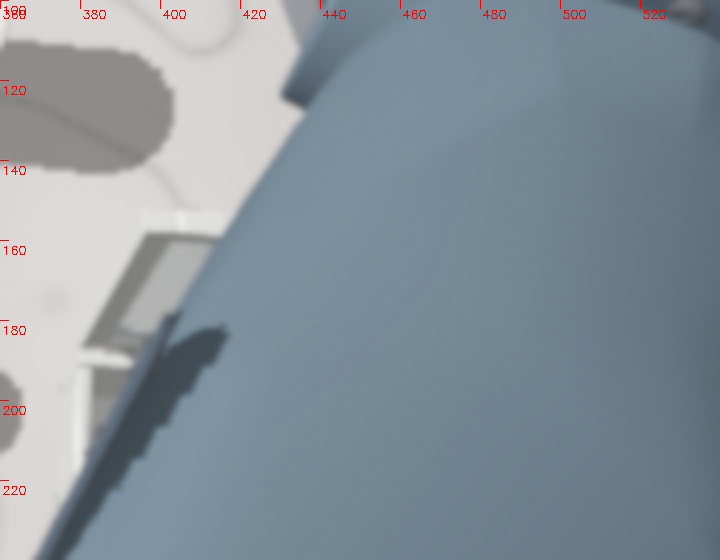

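The closed fingers are behind the handle (side view: fingertip about (300,98), handle from (305,107) to (327,85)). I'll push the cover along its arc.

Request:
jog_arm --steps '[[0,[0,2.0,0.4],[0,0,0]],[0,[0,2.1,0],[0,0,0]],[0,[0,2.15,0.1],[0,0,0]],[0,[0,2.15,0.4],[0,0,0]],[0,[0,2.0,0.8],[0,0,0]],[0,[0,2.0,1.0],[0,0,0]],[0,[0,0,0],[0,0,0]],[0,[0,0,0],[0,0,0]]]'

```text
time_s: 10.63
position: [531.4, -235.1, 247.1]
orientation: [-0.675, 0.738, -0.001, 0.0]
wrist_force: [1.1, -0.7, 1.1]
grip_width: 0.2
```

Run:
```python
from h import *
from bench import env
st=env.get_state();print(st["position"],st["wrist_force"],st["grip_width"])
s=env.get_image("side")
crop(s["color"],270,60,420,240,"s8.png",4,10)
```

```text
[ 531.42286545 -235.07746465  247.09898078] [ 1.10130134 -0.68256642  1.14806305] 0.19735324203406301
```

View pics/s8.png

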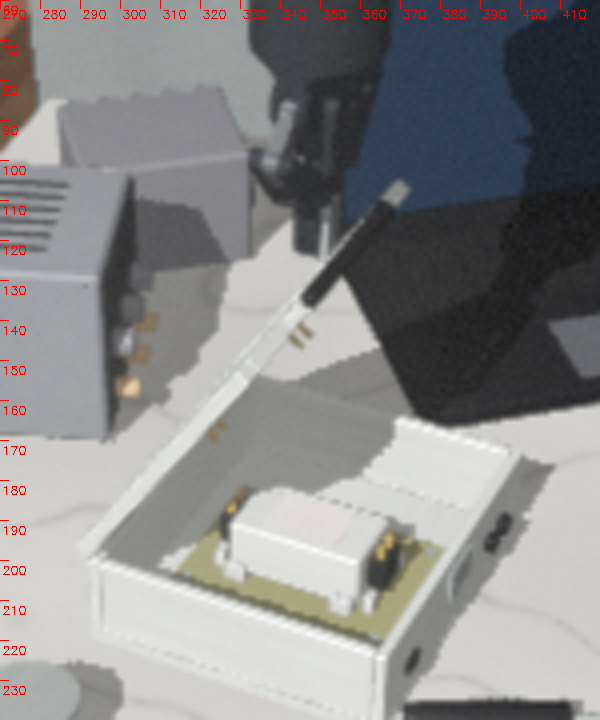

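The cover has come down to about 1 rad, with the fingers on the handle. Continuing.

Request:
jog_arm --steps '[[0,[0,1.75,1.2],[0,0,0]],[0,[0,1.75,1.4],[0,0,0]],[0,[0,1.5,1.5],[0,0,0]],[0,[0,1.4,1.6],[0,0,0]],[0,[0,0,0],[0,0,0]],[0,[0,0,0],[0,0,0]]]'

```text
time_s: 11.18
position: [468.3, -229.5, 189.0]
orientation: [-0.675, 0.738, -0.0, 0.0]
wrist_force: [0.6, 0.5, -0.1]
grip_width: -0.1
```

Run:
```python
from h import *
from bench import env
st=env.get_state();print(st["position"],st["wrist_force"],st["grip_width"])
s=env.get_image("side")
crop(s["color"],270,60,420,240,"s9.png",4,10)
```

```text
[ 468.33784519 -229.47514184  189.04060552] [ 0.56371582  0.46028033 -0.07808483] -0.06656908836687124
```

View pics/s9.png

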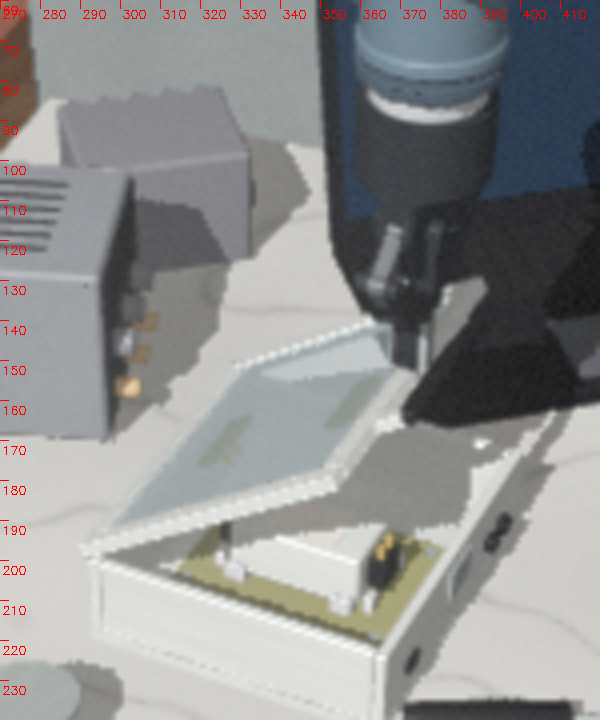

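The cover is at about 0.6 rad. Next I'll lift over the handle and press it down from above.

Request:
jog_arm --steps '[[0,[0,0,-2],[0,0,0]],[0,[0,0,-1.5],[0,0,0]],[0,[0,1.3,0],[0,0,0]],[0,[0,1.2,0],[0,0,0]],[0,[0,0,1],[0,0,0]],[0,[0,0.6,1.6],[0,0,0]],[0,[0,0.6,1.6],[0,0,0]],[0,[0,0.6,1.6],[0,0,0]],[0,[0,0.6,1.5],[0,0,0]],[0,[0,0.5,1.4],[0,0,0]],[0,[0,0,0],[0,0,0]],[0,[0,0,0],[0,0,0]]]'

```text
time_s: 12.23
position: [414.4, -224.5, 136.2]
orientation: [-0.675, 0.738, 0.0, 0.0]
wrist_force: [0.2, 0.2, -0.2]
grip_width: 0.1
```

Run:
```python
from h import *
from bench import env
st=env.get_state();print(st["position"],st["wrist_force"],st["grip_width"])
s=env.get_image("side")
crop(s["color"],270,60,420,240,"s10.png",4,10)
```

```text
[ 414.39829481 -224.46345114  136.23903386] [ 0.23116844  0.21923626 -0.1740228 ] 0.05220674261999339
```

View pics/s10.png

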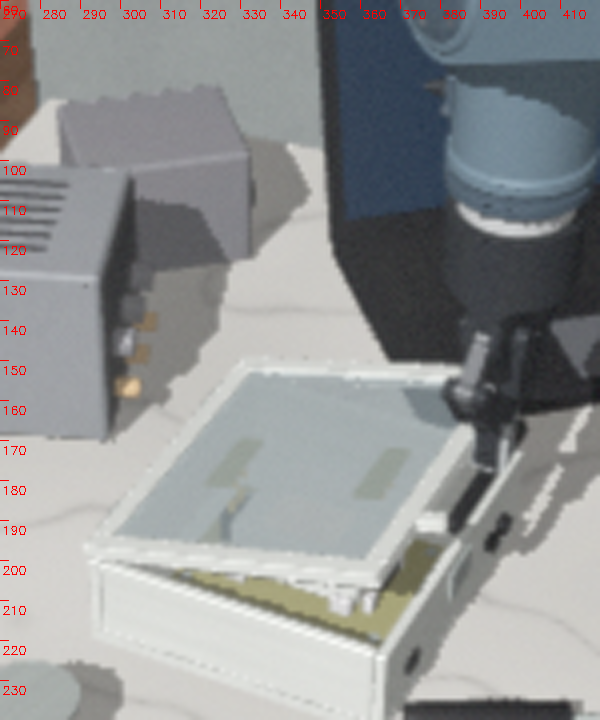

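The fingers are on top of the handle and the cover is nearly down. Pressing on.

Request:
jog_arm --steps '[[0,[0,0.3,1.4],[0,0,0]],[0,[0,0.3,1.4],[0,0,0]],[0,[0,0.2,1.4],[0,0,0]],[0,[0,0,1.0],[0,0,0]],[0,[0,0,0.4],[0,0,0]],[0,[0,0,0.3],[0,0,0]],[0,[0,0,0],[0,0,0]],[0,[0,0,0],[0,0,0]]]'

```text
time_s: 12.95
position: [406.3, -223.9, 77.9]
orientation: [-0.675, 0.737, -0.0, 0.0]
wrist_force: [0.1, -0.1, -0.7]
grip_width: 0.2
```

Request:
jog_arm --steps '[[0,[0,0,0.2],[0,0,0]],[0,[0,0,0.1],[0,0,0]],[0,[0,0,0],[0,0,0]],[0,[0,0,0],[0,0,0]]]'

```text
time_s: 13.28
position: [406.5, -224.3, 76.1]
orientation: [-0.675, 0.737, -0.001, 0.0]
wrist_force: [-3.0, 3.0, 13.0]
grip_width: -0.2
```

Request:
jog_arm --steps '[[0,[0,0,0.15],[0,0,0]],[0,[0,0,0],[0,0,0]],[0,[0,0,0],[0,0,0]]]'

```text
time_s: 13.53
position: [406.6, -224.4, 75.8]
orientation: [-0.676, 0.737, -0.001, -0.0]
wrist_force: [-7.9, 5.6, 28.0]
grip_width: -0.3
```

Request:
jog_arm --steps '[[0,[0,0,-1.5],[0,0,0]],[0,[0,0,-3],[0,0,0]],[0,[0,0,-4],[0,0,0]],[0,[0,0,-4],[0,0,0]],[0,[0,0,-3],[0,0,0]],[0,[0,0,0],[0,0,0]],[0,[0,0,0],[0,0,0]]]'

```text
time_s: 14.12
position: [406.9, -224.6, 230.3]
orientation: [-0.675, 0.737, -0.003, 0.0]
wrist_force: [-0.7, 0.6, -0.6]
grip_width: -0.1
```

Run:
```python
from h import *
from bench import env
np.set_printoptions(precision=2,suppress=True)
st=env.get_state();print(st["position"],st["wrist_force"],st["joints"])
s=env.get_image("side");t=env.get_image("top")
crop(s["color"],270,110,420,240,"s11.png",4,10)
# bat
yaw=np.radians(-1.13);X=np.array([np.cos(yaw),np.sin(yaw),0]);Y=np.array([-np.sin(yaw),np.cos(yaw),0]);Z=np.array([0,0,1.])
piv=np.array([465.8,261.3,52.5])
def pose(th,r):
    a=.649-th; b=-np.sin(a)*X+np.cos(a)*Z; z=-b; x=-Y; y=np.cross(z,x)
    return piv+r*b,Ro.from_matrix(np.stack([x,y,z],1))
for r in(120,33):
    p,R=pose(0,r);print(r,p,to(st,p,R))
```

```text
[ 406.88 -224.61  230.31] [-0.7   0.6  -0.55] [-0.76 -0.08  1.88  0.    1.33  0.9 ]
120 [393.29 262.73 148.1 ] (array([-48.46,   5.66,   8.02]), array([36.91, -1.47, -3.68]))
33 [445.86 261.69  78.79] (array([-48.84,   0.44,  14.98]), array([36.91, -1.47, -3.68]))
```

View pics/s11.png

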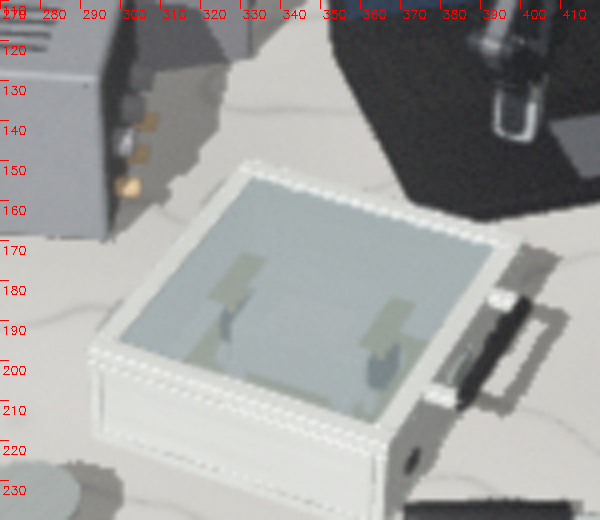

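The cover lies level on the rim with the filter visible under it, and the 28 N press gave hard contact at z = 75.8. On to the console.

Request:
jog_arm --steps '[[4.0,[-2,0.2,0],[0,0,0]],[4.0,[-3.2,0.3,0],[0,0,0]],[4.0,[-3.2,0.3,0],[0,0,0]],[4.0,[-3.2,0.3,0],[0,0,0]],[4.0,[-3.2,0.3,0],[0,0,0]],[4.0,[-3.2,0.3,0],[0,0,0]],[4.0,[-3.2,0.3,0],[0,0,0]],[4.0,[-3.2,0.3,0],[0,0,0]],[4.0,[-3.2,0.3,0],[0,0,0]],[4.0,[-3.2,0.3,0],[0,0,0]],[4.0,[-3.2,0.3,0],[0,0,0]],[4.0,[-3.2,0.3,0],[0,0,0]]]'

```text
time_s: 15.22
position: [401.9, 151.6, 225.9]
orientation: [-0.675, 0.737, 0.001, -0.001]
wrist_force: [0.7, -0.8, 0.0]
grip_width: 40.1
```

Request:
jog_arm --steps '[[4.0,[-3.2,0.3,0],[0,0,-1.2]],[4.0,[-3.2,0.3,0],[0,0,-1.2]],[4.0,[-3.2,0.3,0],[0,0,-1.2]],[4.0,[0,0,0],[0,0,0]],[4.0,[0,0,0],[6,0,0]],[4.0,[0,0,0],[6,0,0]],[4.0,[0,0,0],[6,0,0]],[4.0,[0,0,0],[6,0,0]],[4.0,[0,0,0],[6,0,0]],[4.0,[0,0,0],[6,0,0]],[4.0,[0,0,0],[0,0,0]],[4.0,[0,0,0],[0,0,0]]]'

```text
time_s: 16.22
position: [398.9, 246.0, 225.3]
orientation: [-0.666, 0.681, -0.22, 0.213]
wrist_force: [1.4, 0.3, -0.1]
grip_width: 40.1
```

```bash
cat >> h.py <<'E'
_y=np.radians(-1.13);X=np.array([np.cos(_y),np.sin(_y),0]);Y=np.array([-np.sin(_y),np.cos(_y),0]);Z=np.array([0,0,1.])
piv=np.array([465.8,261.3,52.5])
def pose(th,r):
    a=.649-th; b=-np.sin(a)*X+np.cos(a)*Z; z=-b; x=-Y; y=np.cross(z,x)
    return piv+r*b,Ro.from_matrix(np.stack([x,y,z],1))
E
python3 - <<'E'
from h import *
from bench import env
np.set_printoptions(precision=2,suppress=True)
st=env.get_state();print(st["position"],st["wrist_force"],st["joints"],st["grip_width"])
for r in(120,33):
    p,R=pose(0,r);print(r,p,to(st,p,R))
E
```

```text
[398.86 245.95 225.34] [ 1.39  0.32 -0.09] [ 0.5  -0.37  2.25 -0.44  0.76  2.34] 40.05255894488653
120 [393.29 262.73 148.1 ] (array([-1.68,  4.99,  5.92]), array([ 1.49, -0.23, -0.07]))
33 [445.86 261.69  78.79] (array([-1.72,  4.76, 14.62]), array([ 1.49, -0.23, -0.07]))
```

Request:
jog_arm --steps '[[4.0,[-0.6,1.6,0],[1.4,0,0]],[4.0,[-0.6,1.7,0],[0,0,0]],[4.0,[-0.5,1.6,0],[0,0,0]],[4.0,[0,0,2.5],[0,0,0]],[4.0,[0,0,2.5],[0,0,0]],[4.0,[0,0,2.5],[0,0,0]],[4.0,[0,0,2.0],[0,0,0]],[4.0,[0,0,0],[0,0,0]],[4.0,[0,0,0],[0,0,0]]]'

```text
time_s: 16.97
position: [420.6, 261.8, 121.8]
orientation: [-0.661, 0.679, -0.229, 0.221]
wrist_force: [0.1, 0.7, 0.2]
grip_width: 39.7
```

Run:
```python
from h import *
from bench import env
np.set_printoptions(precision=2,suppress=True)
st=env.get_state();print(st["position"],st["wrist_force"],st["joints"],st["grip_width"])
p,R=pose(0,33);print(p,to(st,p,R))
s=env.get_image("side");t=env.get_image("top")
print(proj(t,st["position"]),proj(s,st["position"]))
crop(s["color"],250,280,370,400,"s12.png",6,10);crop(t["color"],150,220,270,320,"t12.png",6,10)
```

```text
[420.58 261.76 121.84] [0.06 0.65 0.17] [ 0.52 -0.07  2.28 -0.76  0.48  2.73] 39.7320737080918
[445.86 261.69  78.79] (array([-0.07,  0.59,  4.96]), array([-0.01, -0.4 , -0.3 ]))
[176.59 295.93] [310.67 338.  ]
```

View pics/s12.png

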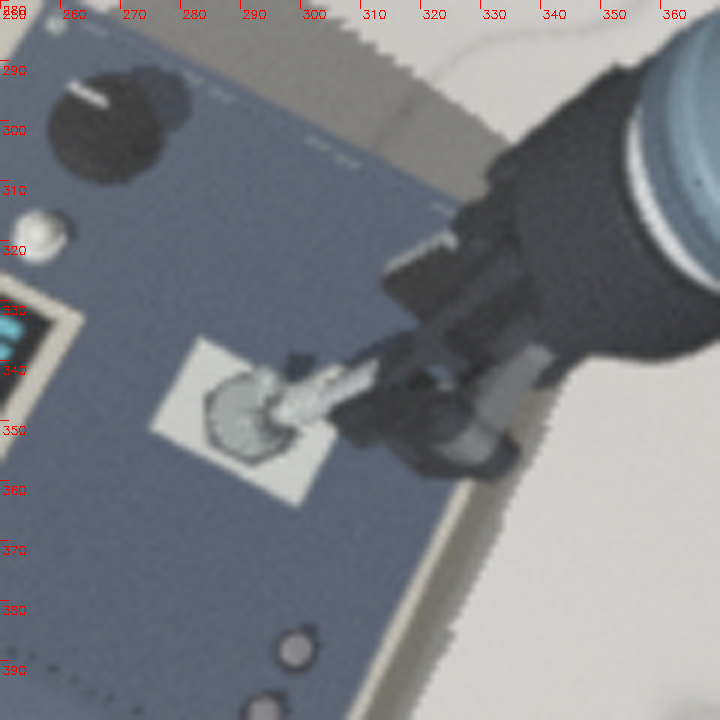

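View pics/t12.png

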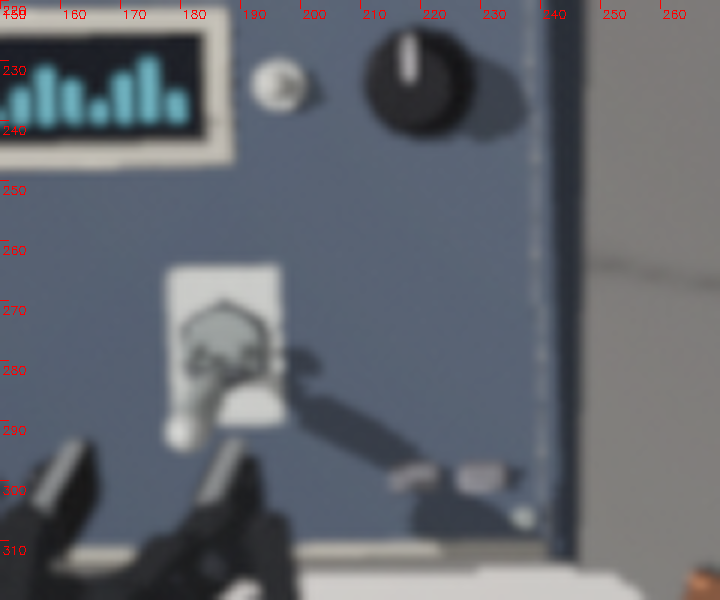

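The fingers straddle the bat's axis (top view: tips at (163,292) and (188,292), bat tip at (180,292)). I'll advance along the bat and grip it.

Request:
jog_arm --steps '[[4.0,[-0.05,0.6,0],[0,-0.4,-0.3]],[4.0,[0,0,1.5],[0,0,0]],[4.0,[0,0,1.5],[0,0,0]],[4.0,[0,0,1.2],[0,0,0]],[4.0,[0,0,0.6],[0,0,0]],[4.0,[0,0,0],[0,0,0]],[4.0,[0,0,0],[0,0,0]],[4.0,[0,0,0],[0,0,0]]]'

```text
time_s: 17.73
position: [444.1, 263.5, 82.0]
orientation: [-0.664, 0.675, -0.228, 0.226]
wrist_force: [-1.1, 0.5, -0.4]
grip_width: 39.9
```

Run:
```python
from h import *
from bench import env
np.set_printoptions(precision=2,suppress=True)
st=env.get_state();print(st["position"],st["wrist_force"],st["joints"],st["grip_width"])
p,R=pose(0,34);print(p,to(st,p,R))
s=env.get_image("side");t=env.get_image("top")
crop(s["color"],270,300,350,380,"s13.png",7,10);crop(t["color"],150,250,230,310,"t13.png",8,10)
```

```text
[444.09 263.54  82.03] [-1.14  0.51 -0.44] [ 0.49  0.07  2.26 -0.95  0.37  2.9 ] 39.875024751730535
[445.25 261.71  79.59] (array([0.18, 0.05, 0.27]), array([-0.28,  0.27,  0.06]))
```

View pics/s13.png

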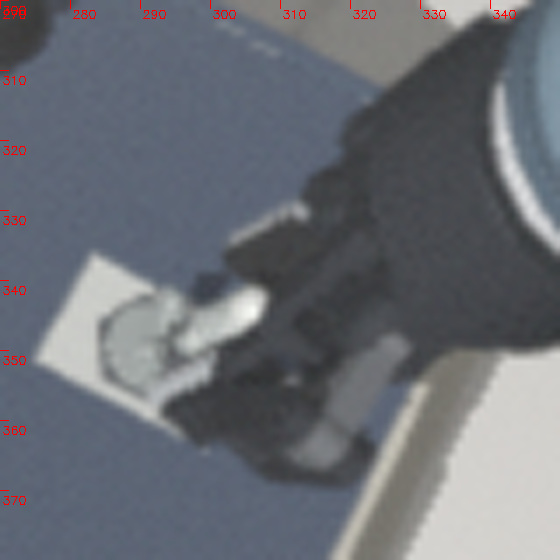

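View pics/t13.png

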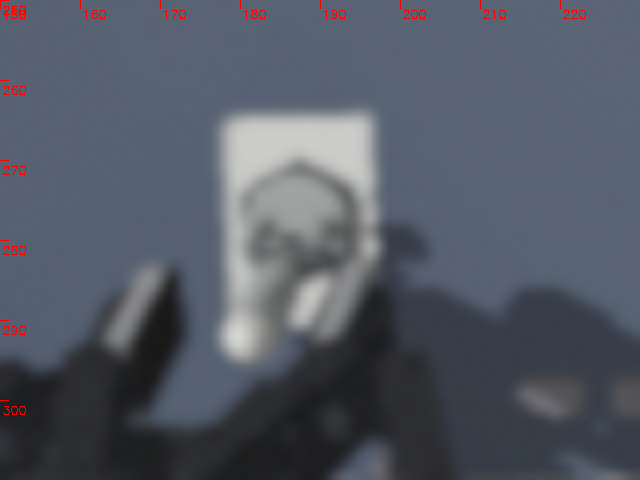

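The bat is between the fingers. Closing.

Request:
jog_arm --steps '[[4.0,[0.2,0.05,0.15],[0,0,0]],[3.0,[0,0,0],[0,0,0]],[2.0,[0,0,0],[0,0,0]],[0.6,[0,0,0],[0,0,0]],[0.6,[0,0,0],[0,0,0]],[0.6,[0,0,0],[0,0,0]],[0.6,[0,0,0],[0,0,0]]]' --grip_force 70

```text
time_s: 18.42
position: [444.6, 261.3, 79.8]
orientation: [-0.664, 0.675, -0.228, 0.226]
wrist_force: [-5.0, -0.1, 5.3]
grip_width: 10.2
```

Request:
jog_arm --steps '[[0.6,[0,0,-0.3],[0,0,0]],[0.6,[0,0,-0.3],[0,0,0]],[0.6,[0,0,-0.3],[0,0,0]],[0.6,[0,0,-0.15],[0,0,0]],[0.6,[0,0,0],[0,0,0]],[0.6,[0,0,0],[0,0,0]]]'

```text
time_s: 18.92
position: [438.3, 261.3, 88.0]
orientation: [-0.664, 0.676, -0.228, 0.226]
wrist_force: [3.2, 2.0, -4.3]
grip_width: 10.2
```

Run:
```python
from h import *
from bench import env
np.set_printoptions(precision=2,suppress=True)
st=env.get_state();print(st["position"],st["wrist_force"],st["wrist_torque"],st["grip_width"])
b=(pose(0,1)[0]-piv);print("along bat",(st["position"]-piv)@b,st["wrist_force"]@b)
s=env.get_image("side");t=env.get_image("top")
crop(s["color"],270,300,350,380,"s14.png",7,10);crop(t["color"],150,250,230,310,"t14.png",8,10)
```

```text
[438.34 261.33  88.02] [ 3.19  1.96 -4.25] [0.24 0.25 0.19] 10.19264104972056
along bat 44.89460422563581 -5.295353554402568
```

View pics/s14.png

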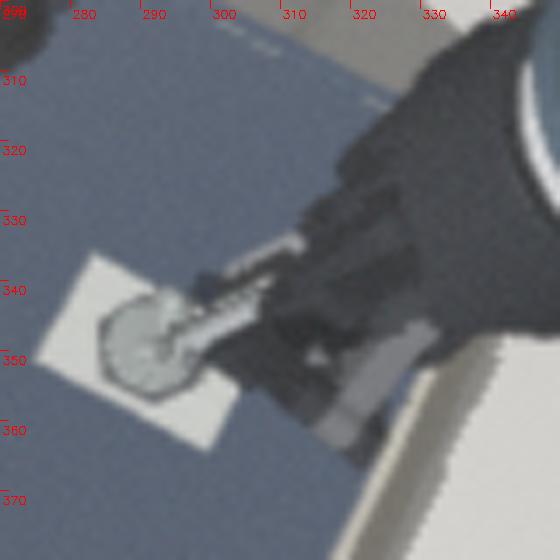

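View pics/t14.png

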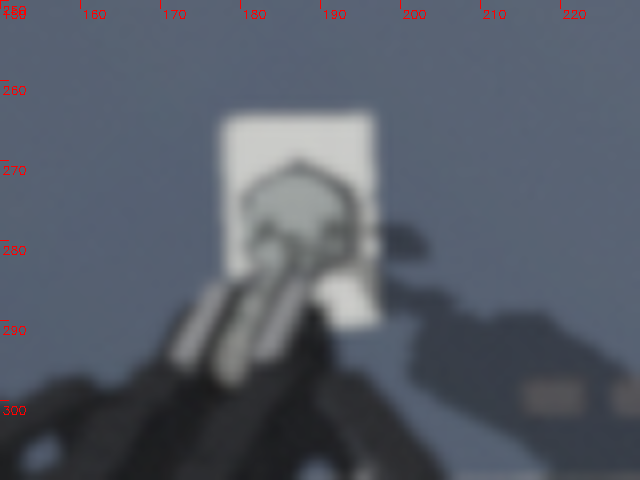

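The bat is held about 10 mm out, with 5 N of spring pull. I'll draw it out slightly more and start the flip, checking the radius as I go.

Request:
jog_arm --steps '[[0.6,[0,0,-0.08],[0,0,0]],[0.6,[0,0,0],[0,0,0]],[0.6,[0,-0.38,0.02],[-4.8,0,0]],[0.6,[0,-0.38,0.02],[-4.8,0,0]],[0.6,[0,0,0],[0,0,0]],[0.6,[0,0,0],[0,0,0]],[0.6,[0,0,0],[0,0,0]]]'

```text
time_s: 19.6
position: [442.9, 260.4, 91.1]
orientation: [-0.673, 0.688, -0.193, 0.188]
wrist_force: [0.7, 13.4, -7.2]
grip_width: 9.9
```

```bash
cat > chk.py <<'E'
from h import *
from bench import env
np.set_printoptions(precision=2,suppress=True)
st=env.get_state();R=Ro.from_quat(st["orientation"]).as_matrix();z=-R[:,2]
d=st["position"]-piv;xx=d@X;print("r",np.hypot(xx,d[2]),"ang tcp",np.arctan2(-xx,d[2]),"ang tool",np.arctan2(-z@X,z[2]),"F tool",R.T@st["wrist_force"],st["position"],st["grip_width"])
E
python3 chk.py
```

```text
r 44.87325432759548 ang tcp 0.536058527323286 ang tool 0.546700194683351 F tool [-13.45   3.41   6.32] [442.86 260.39  91.08] 9.946974741191971
```

Request:
jog_arm --steps '[[0.6,[-0.1,0,-0.1],[0,0,0]],[0.6,[0,-0.38,0.02],[-4.8,0,0]],[0.6,[0,-0.38,0.02],[-4.8,0,0]],[0.6,[0,0,0],[0,0,0]],[0.6,[0,0,0],[0,0,0]]]'

```text
time_s: 20.02
position: [448.9, 260.4, 94.6]
orientation: [-0.686, 0.703, -0.136, 0.131]
wrist_force: [-0.4, 13.5, -7.3]
grip_width: 10.2
```

```bash
python3 chk.py
```

```text
r 45.33435187383115 ang tcp 0.381411664934653 ang tool 0.38114771904582956 F tool [-13.54   3.4    6.41] [448.9  260.37  94.58] 10.180574409369338
```

Request:
jog_arm --steps '[[0.6,[-0.15,-0.38,-0.03],[-4.8,0,0]],[0.6,[0,-0.38,0.02],[-4.8,0,0]],[0.6,[0,-0.38,0.02],[-4.8,0,0]],[0.6,[0,0,0],[0,0,0]],[0.6,[0,0,0],[0,0,0]]]'

```text
time_s: 20.43
position: [459.1, 260.7, 96.8]
orientation: [-0.696, 0.715, -0.048, 0.043]
wrist_force: [0.0, 6.4, -6.4]
grip_width: 10.1
```

```bash
python3 chk.py;python3 - <<'E'
from h import *
from bench import env
s=env.get_image("side");t=env.get_image("top")
crop(s["color"],270,300,350,380,"s15.png",7,10);crop(t["color"],150,250,230,310,"t15.png",8,10)
E
```

```text
r 44.82446360714871 ang tcp 0.15035253220085373 ang tool 0.1283652046150943 F tool [-6.41  0.94  6.34] [459.07 260.67  96.82] 10.083869574500987
```

View pics/s15.png

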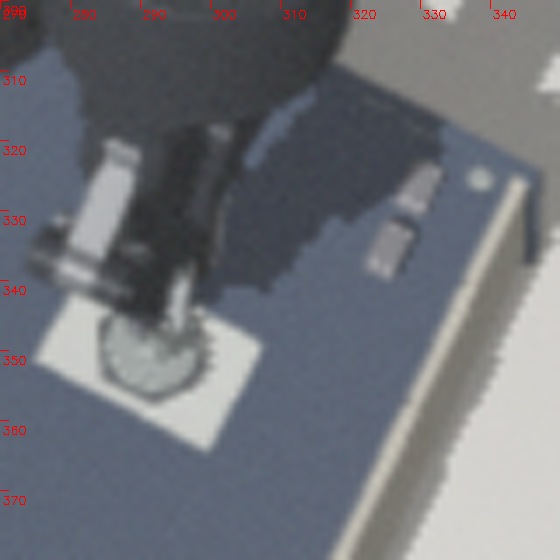

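View pics/t15.png

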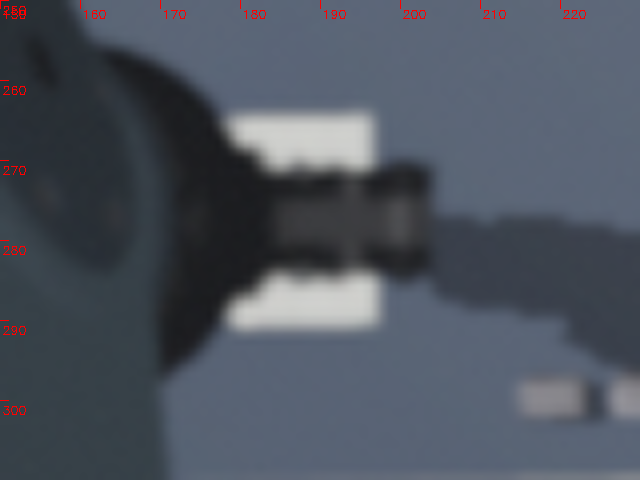

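The bat is past square, still held out by 6.3 N of spring, and the grip is intact. I'll finish the flip and let it go home.

Request:
jog_arm --steps '[[0.6,[-0.05,-0.38,0],[-4.2,0,0]],[0.6,[0,-0.36,0.02],[-4.2,0,0]],[0.6,[0,-0.3,0.02],[-3.2,0,0]],[0.6,[0,0,0],[0,0,0]],[0.6,[0,0,0],[0,0,0]]]'

```text
time_s: 20.95
position: [467.4, 260.7, 96.2]
orientation: [-0.698, 0.716, 0.025, -0.029]
wrist_force: [-4.0, 4.8, -6.8]
grip_width: 10.1
```

```bash
python3 chk.py
```

```text
r 43.69358998288873 ang tcp -0.03767341421792833 ang tool -0.07752255674857779 F tool [-4.76  3.54  7.06] [467.43 260.66  96.16] 10.071494195046908
```

Request:
jog_arm --steps '[[0.6,[0,0,0.3],[0,0,0]],[0.6,[0,0,0.3],[0,0,0]],[0.6,[0,0,0.3],[0,0,0]],[0.6,[0,0,0.15],[0,0,0]],[0.6,[0,0,0],[0,0,0]],[0.6,[0,0,0],[0,0,0]]]'

```text
time_s: 21.45
position: [467.1, 260.8, 88.0]
orientation: [-0.698, 0.715, 0.024, -0.028]
wrist_force: [-8.2, 3.0, 6.8]
grip_width: 9.5
```

```bash
python3 chk.py
```

```text
r 35.55359021327595 ang tcp -0.03715191970561787 ang tool -0.07451959566648361 F tool [-2.72  8.79 -6.2 ] [467.11 260.83  88.03] 9.471618283104652
```

Request:
jog_arm --steps '[[1.8,[0,0,0],[0,0,0]],[2.5,[0,0,0],[0,0,0]],[4.0,[0,0,0],[0,0,0]],[4.0,[0,0,0],[0,0,0]],[4.0,[0,0,-1.5],[0,0,0]],[4.0,[0,0,-3],[0,0,0]],[4.0,[0,0,-4],[0,0,0]],[4.0,[0,0,-4],[0,0,0]],[4.0,[-2,4,-2],[0,0,0]],[4.0,[-2,4,0],[0,0,0]],[4.0,[-2,4,0],[0,0,0]],[4.0,[0,0,0],[0,0,0]]]'

```text
time_s: 22.45
position: [367.9, 320.4, 238.1]
orientation: [-0.699, 0.714, 0.024, -0.027]
wrist_force: [0.1, 1.1, -0.2]
grip_width: 39.5
```

Run:
```python
from h import *
from bench import env
np.set_printoptions(precision=1,suppress=True)
s=env.get_image("side");t=env.get_image("top")
for nm,l in(("home",58),("out",69)):
  for th in(.6,.72):
    p,_=pose(th,l);print(nm,th,p,proj(t,p),proj(s,p))
crop(s["color"],270,310,330,370,"s16.png",9,10);crop(t["color"],160,250,220,300,"t16.png",10,10)
```

```text
home 0.6 [463.  261.4 110.4] [179.2 274. ] [289.5 334.5]
home 0.72 [469.9 261.2 110.4] [179.4 270.4] [286.  333.3]
out 0.6 [462.4 261.4 121.4] [177.5 273.5] [289.4 331. ]
out 0.72 [470.7 261.2 121.3] [177.7 269.2] [285.3 329.6]
```

View pics/s16.png

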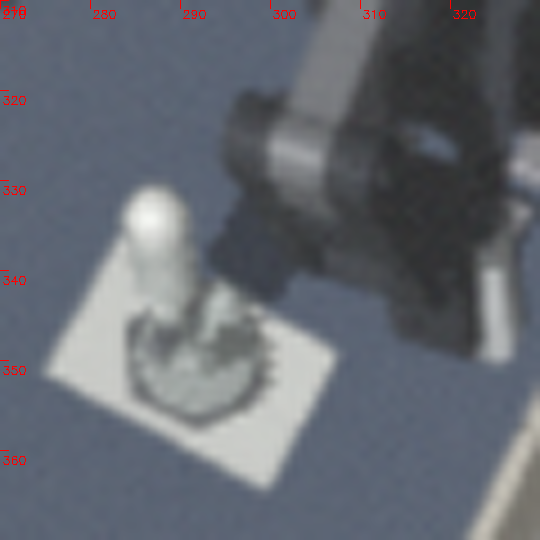

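View pics/t16.png

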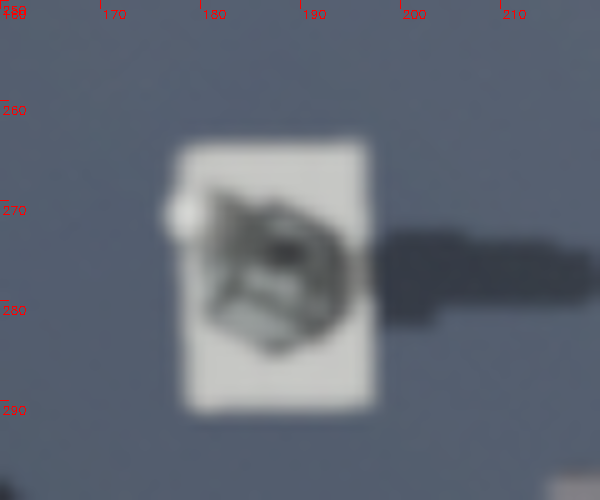

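Run:
```python
from h import *
from bench import env
np.set_printoptions(precision=2,suppress=True)
s=env.get_image("side");t=env.get_image("top")
def br(im,x0,y0,x1,y1,th=215):
    g=cv2.GaussianBlur(cv2.cvtColor(im[y0:y1,x0:x1],cv2.COLOR_RGB2GRAY).astype(float),(0,0),1)
    _,_,_,m=cv2.minMaxLoc(g);return m[0]+x0,m[1]+y0
a=br(t["color"],173,266,182,276);b=br(s["color"],280,328,294,340);print(a,b)
p,e=tri(t,a,s,b);d=p-piv;print(p,e,"len",np.hypot(d@X,d[2]),"toggle",.649-np.arctan2(-d@X,d[2]))
import pickle
t0,s0=pickle.load(open("im0.pkl","rb"))
a=br(t0["color"],173,286,186,297);b=br(s0["color"],298,338,312,350);p,e=tri(t0,a,s0,b);d=p-piv;print(a,b,p,e,"len",np.hypot(d@X,d[2]),"toggle",.649-np.arctan2(-d@X,d[2]))
cv2.imwrite("pics/sF.png",s["color"][:,:,::-1]);cv2.imwrite("pics/tF.png",t["color"][:,:,::-1])
```

```text
(181, 266) (286, 334)
[475.41 259.2  104.44] 7.785748031789327 len 52.825814610603835 toggle 0.8327147034915073
(179, 291) (305, 344) [431.71 263.92 100.21] 0.4170627950214492 len 58.664098337654096 toggle 0.02802455498548939
```

View pics/sF.png

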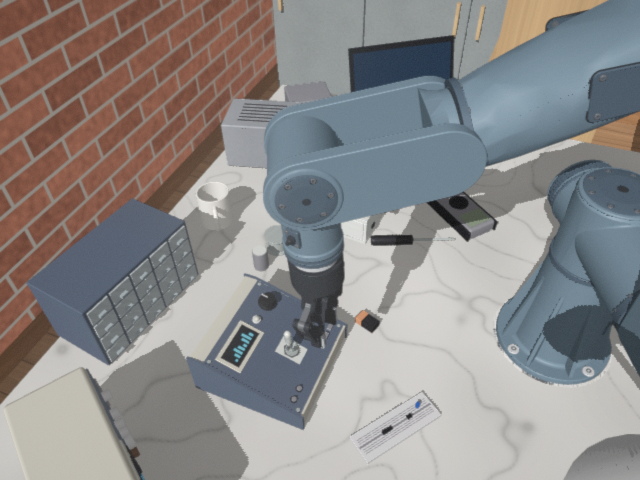

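View pics/tF.png

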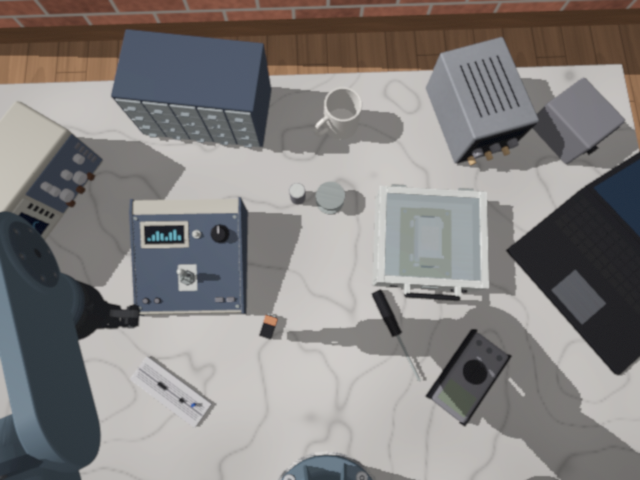

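Run:
```python
from h import *
import pickle
t0,s0=pickle.load(open("im0.pkl","rb"))
for a,b in(((178,271),(286,334)),((178.4,271.3),(286.8,333.8))):
    p,e=tri(t0,a,s0,b);d=p-piv;print(p,e,"len",np.hypot(d@X,d[2]),"toggle",.649-np.arctan2(-d@X,d[2]))
```

```text
[468.7874489  263.50492339 111.68684674] 0.19178286926731938 len 59.259989373854836 toggle 0.6986894506659077
[467.88424342 262.63552429 111.75220753] 0.3944284709942168 len 59.287919547724634 toggle 0.6837105028014749
```

The bat tip now measures 59.3 mm from the pivot (58.7 mm at home before the flip) and leans back at about 0.69 rad. The cover is level and the bystanders are where they were. Handing in.

Run:
```python
from bench import env
st=env.get_state();print(st["time_s"],st["wrist_force"],abs(st["qvel"]).max());print(env.job_done())
```

```text
22.65 [ 0.40134146 -0.39536045 -0.33727944] 0.020357994497206714
the job is handed in; nothing more can be done
None
```

I did the job in the required order and handed it in after 22.7 s of the 72 s allowed. The hand-in gave no verdict, so what follows rests on my own checks.

- **Filter:** I set it down in the nest and let it go with the cover still open. The wrist force showed contact at a height matching the pad, and the side view showed it flat between the locators.
- **Cover:** I pushed it down by its handle and pressed it shut. It stopped hard at 28 N with the handle top at 75.8 mm, against 76.5 mm expected when closed. The pictures show it level.
- **Toggle:** I pulled the bat about 10 mm out, flipped it to the back and let it go home in the lock. Afterwards the cameras put it at about 0.69 rad. The bat's length matched the start to within 0.6 mm, which is about the limit of what I can measure.
- **Rest of the bench:** The last top and side views show the other things where they were, by eye only. The arm was clear and touching nothing.

**Checks that disagreed:**
- **Bat grip:** The fingers read about 10 mm on the 12.5 mm grip and up to 13 N of sideways force during the flip, so the grip was probably off-centre. It did not slip.
- **Bat-tip picking:** My first automatic pick of the bat tip failed by landing on the white plate, so I used a hand-read pixel instead.
- **Nest position:** The side camera put the nest 3 to 4 mm from where the top camera did. I lined the can up against the locators directly before setting it down.

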